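# Emboss a crate tag on the hand press

## Robot

A 7-joint arm with a two-finger parallel gripper is mounted at the origin on a cart in front of the work surface, level with it; the furniture and walls round the work are solid. World frame = base frame: x ahead of the robot, y to its left, z up, the work surface at z = 0. Lengths are in m, angles in rad, forces in N, time in s.
With the tool pointing down it reaches from about 0.4 to 0.85 m from the base axis. Payload 10.4 kg.
Tool frame: the origin (TCP) lies at the very end of the fingers, on their centre line; the grasp point (between the pads) lies 19 mm behind it; z points along the fingers, y is the direction in which the jaws open and shut (so a half turn about z gives the same grasp; the last joint's range is limited). The gripper opens to 85 mm and grips with 20 to 120 N. Pads are 22 mm wide; open, the fingers measure 114 mm over their backs; the gripper's body (76 mm by 85 mm) begins 54 mm behind the grasp point. The pads swing forward as they close: fully open they stand 13 mm farther back than shut.
Start: joints at [1.202, 0.332, -0.065, 1.46, 0.022, 1.35, -0.088], TCP at [0.212, -0.588, 0.231] pointing down, gripper open.
Joint ranges: [-2.6, 2.6], [-0.5, 2.12], [-1.47, 1.34], [0.16, 2.42], [-1.27, 4.41], [0.06, 2.06], [-2.6, 2.6]. Speed limits (rad/s): [2.22, 2.22, 2.79, 2.79, 3.14, 3.14, 3.14].

## Interface

Orientations are given as a unit quaternion [x, y, z, w].
In Python, from workcell import manip gives the robot as it stands.
- The arm moves only by the tool arm_command, never from a script. Its arguments are lists of equal length, an entry for each row: "slide": the shift along the tool's x, y, z in mm, a list of three; "turn": the turn about the tool's z in degrees; "grip": the closure, from 0 (fully open) to 1 (shut). In form: {"slide": [[tx, ty, tz], ...], "turn": [turn, ...], "grip": [grip, ...]}. A call has 1 to 10 rows; each row shifts and turns the commanded pose from where the row before left it, along the tool's axes as they then stand; what a row does not reach is not made up. A row lasts 1/12 s, in which the tool goes at most 41.7 mm and 7.16 degrees, less where a joint would pass 70% of its speed; a pose out of reach is approached as far as the arm can. A call with a gripper value outside its range is refused whole. The fingers move at their own pace and stop on an object; "newtons" is the grip in N (left out, the last holds). Time passes only in rows, so rows that do not move let the fingers close. It gives the time, the measured TCP pose, the force and the opening at its end, in the units of the state.
- manip.get_obs(): the state, without advancing time (a new reading comes with each control period).
- manip.camera(name): name is "side" or "top" or "wrist"; returns the picture (400x640x3 uint8, blue, green, red); there is no depth.
- manip.camera_info(name): a dict with "fx", "fy", "cx", "cy" (pixels), "rvec" (rotation vector, rad) and "tvec" (3), from world to camera coordinates, as OpenCV has them. Camera axes: x right, y down, z forward; pixel columns grow to the right and rows downward; lengths in m; the calibration is good to about 2 mm. A picture is of the moment at which its call begins: read the wrist's pose just before it. camera_info takes no time and is no camera call; for the wrist camera it gives the pose at the moment of the call.
- manip.hand_in(): hands the job in, once; it reports no verdict.
Trained networks look in the newest picture that a camera, given by its name, has taken for a name from the list of things; names that differ only in an ending like _2 or _b are one class to them, and where a whole thing is asked for, a point or a joint stands for the part that bears it (a point fixed in the world has none). Each returns a list of dicts, best first, with "score" (0 to 1); they miss things now and then, are a little off and sometimes report something else, mostly with a low value. They report only what shows in the picture. A call takes as long as a camera call.
- manip.cut_out(target, camera): "pixels" (400x640 bool, what is visible of it).
- manip.tip_of(target, camera): "xyz" ([x, y, z] in m, in the coordinates of the camera as it stood for that picture, good to about 4 mm: a listed point, or the origin of a listed thing).
The state is a dict: "clock": time; "joint_pos": joint angles; "joint_velocities": joint speeds; "tau": joint torques, N m; "position": TCP position; "ee_rot": TCP orientation; "ft_force": force on the tool from outside, world axes, zero at the start; "torque": the same for the moment, N m; "grip_width": opening from 0.0 (shut) to 1.0 (fully open).
Only numpy, scipy, OpenCV 4.12 (cv2) and the standard library are available. Lean on these libraries where they do the work, as an engineer would, in place of code of your own. Each camera call takes 0.05 s, during which the arm holds its last target.

## Task

Emboss a crate tag on the hand press: put the tag carrier into the press's slot from the open left side and slide it fully home against the end stop. Then flip the red safety catch right over towards the robot, and only after that pull the press handle towards the robot and down as far as it goes. Finish while still holding the handle fully down, so that the die stays pressed on the tag, and leave the other things on the table where they stand.

Things in the scene. Friction and masses are not known exactly. Their poses are not given: they have to be found in the camera images.
- press: Grey-green hand press fixed to the table, base 170 x 190 mm, 160 mm high. Origin: on the table, under the die. Axes: x to its rear (away from the robot), y to its left (loading side), z up. Head (mm): x -58 to 100, y -35 to 35, z 75 to 160; column under it from x = 45 back. Under the head a slot runs along y, open at the left
- slot_mouth (a point): Middle of the slot's mouth, at bed height (press frame: 0, 45, 12 mm); axes as the press. The slot lies between two dark L-shaped rails whose lips cover the carrier's edges: 59 mm wide, 10.5 mm high, rails and lips flared for 14 mm outside the mouth, end stop 90 mm inside it. Its floor is a steel bed 12 mm above the table that reaches 55 mm out to the left of the mouth
- carrier_home (a point): Where the carrier's origin lies when it is fully home (press frame: 0, +55, 12 mm). Axes as the press
- carrier: Loose tag carrier: aluminium slab 56 (x) x 200 (y) x 8 mm, about 0.22 kg, brass tag fixed in its top near the nose (-y end); near the tail (+y end) stands a black grip block 34 (x) x 18 (y) mm, z 8 to 42 mm, centred at y = 80 mm. Origin: centre of the underside. Lies flat, nose roughly towards the press. When home its axes match the press's and the tail sticks out to the left
- carrier_grip (a point): Point in the middle of the carrier's black grip block, 28 mm above the underside. Axes as the carrier
- catch (a joint): Red safety catch on a shaft through the head (rad): 0 = on, its pawl on the right stands under a lug of the lever and blocks it; 1.4 = flipped fully over towards the robot, lever free. It is stiff (about 1 N at its knob) and stays where it is left
- catch_pivot (a point): Point on the catch's axis, which runs along the press's y, level with the knob's middle (press frame: -46, 58, 85 mm)
- catch_knob (a point): Middle of the catch's red knob, left of the head: round bar 14 mm thick, 36 mm long along the press's y, 65 mm from the catch axis, inner end 5 mm off the head's side. At 0 its arm leans 10 degrees back from upright (away from the robot); it swings over the top, forward and down as the value grows
- lever (a joint): Press lever on the right of the head (rad): 0 = rest, nearly upright (leans 5 degrees back); grows as the handle swings forward and down towards the robot; stop at 1.1. A return spring takes it back if let go: 2.5 N at the handle at rest, 6 N fully down, plus about 4 N once the sprung die bears on the carrier (from about 0.85). With the catch on it meets the pawl at 0.06
- handle_pivot (a point): Point on the lever's axis, which runs along the press's y (press frame: 0, -50, 125 mm)
- handle_mid (a point): Middle of the handle: a round black rubber bar, 18 mm thick, 90 mm long, parallel to the press's y, that points to the right from the lever's end, 140 mm from the lever's axis; its middle is 55 mm to the right of the lever arm
- handle_grip: The black rubber handle bar itself (18 x 90 mm), a sleeve that turns freely on its rod; origin at its inner end, beside the lever arm
- die: Embossing die under the head, 26 x 40 mm, on a spring; it comes down with the lever (about 16.5 mm per rad) and bears on the tag when the carrier is home. Origin: centre of its underside, 34 mm above the table at rest
- tag_tray: Loose grey tray of brass blanks, 75 x 105 x 22 mm, a bystander. Origin: centre of the underside
- tape_measure: Loose yellow tape measure, 31 x 78 x 54 mm, a bystander. Origin: centre of the underside
- label_roll: Loose roll of white labels, 72 mm across, 40 mm high, a bystander. Origin: centre of the underside
- pot_2: Loose pot with a red lid, 58 mm across, 50 mm high, a bystander. Origin: centre of the underside

How it is judged:
By the outcome, as a careful person would: the job done as asked, in the order asked, and still so for the second after the job is handed in, while the arm keeps its last pose, push and grip.
It also fails if it takes over 67 s, if anything falls off the work surface, if the arm or the gripper's body presses on something with over 40 N, if the wrist force passes 120 N, or if a joint passes its speed limit or range.

## Working session

There is one attempt and no reset: what is moved stays moved. The work goes in short steps, Python scripts to look and compute and a tool call to move; the robot and the scene stay as the last step left them, time stands still between calls to the robot, and variables do not carry over. Pictures are saved under pics/ and viewed, and the job is handed in when it is done.

Besides the shell and the picture viewer there is one more tool, called as name([rows], argument=value, ...), one row to a line, values as JSON. arm_command: Moves the arm, as the interface text tells. Its arguments: {"type":"object","properties":{"slide":{"type":"array","items":{"type":"array","items":{"type":"number"}}},"turn":{"type":"array","items":{"type":"number"}},"grip":{"type":"array","items":{"type":"number"}},"newtons":{"type":"number"}},"required":["slide","turn","grip"]}

```bash
ls; mkdir -p pics; python3 - <<'E'
from workcell import manip
import cv2
print(manip.get_obs())
for n in ("side","top","wrist"):
    cv2.imwrite(f"pics/{n}0.png",manip.camera(n)); print(n,manip.camera_info(n))
E
```

```text
pics
{'clock': 0.0, 'joint_pos': array([ 1.2024117 ,  0.33286861, -0.06473018,  1.46098636,  0.02158412,
        1.34987229, -0.08851561]), 'joint_velocities': array([ 1.77584977e-03, -1.76858269e-03, -5.91101243e-05, -1.36450769e-03,
       -4.42885917e-04,  1.12074968e-03, -1.00577282e-03]), 'tau': array([-3.23334698e-04, -6.25454092e+01,  4.89147229e-02, -3.91600013e+01,
        1.61978218e-02,  1.00559779e-02,  2.71405042e-05]), 'position': array([ 0.21171935, -0.58763535,  0.23049652]), 'ee_rot': array([ 9.85088364e-01,  1.72047661e-01, -1.44609608e-04, -7.05181307e-04]), 'ft_force': array([ 0.67944908, -0.48463575, -0.20609749]), 'torque': array([-0.03396848,  0.03410531, -0.00703426]), 'grip_width': 0.9966539879505792}
side {'fx': 495.02139971820856, 'fy': 495.02139971820856, 'cx': 317.7972558521444, 'cy': 199.43349848925993, 'rvec': array([ 0.03419177,  2.57565216, -1.72607828]), 'tvec': array([0.50770624, 0.16684611, 1.35740138])}
top {'fx': 478.0431420773332, 'fy': 478.0431420773332, 'cx': 322.61089586278797, 'cy': 199.0581143373467, 'rvec': array([ 2.12192371, -2.14941258,  0.14314625]), 'tvec': array([0.02611586, 0.51991386, 1.46681217])}
wrist {'fx': 314.9578958974952, 'fy': 314.9578958974952, 'cx': 317.6960851249065, 'cy': 195.03168997284138, 'rvec': array([-2.38768357,  1.67623346,  0.22270452]), 'tvec': array([-0.62536641, -0.03410823,  0.37835901])}
```

View pics/side0.png

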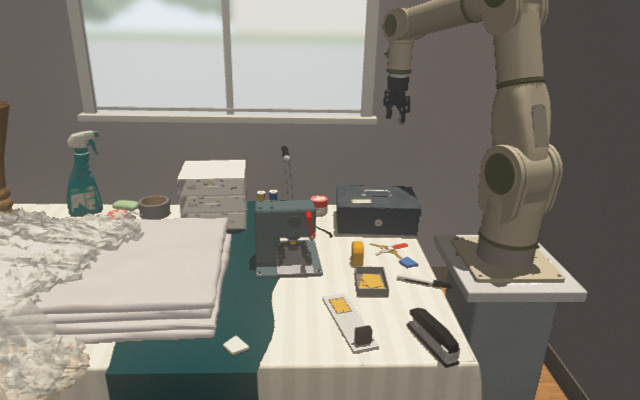

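View pics/top0.png

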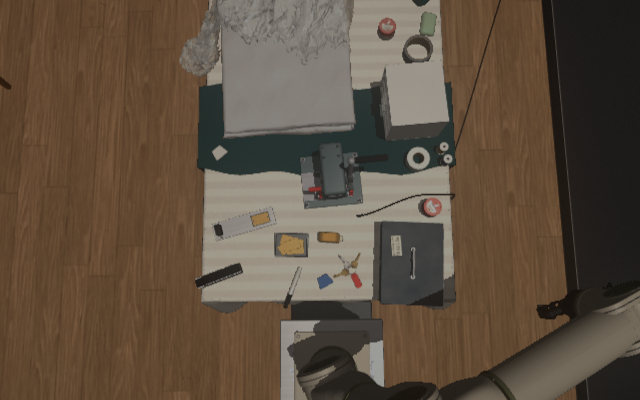

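```bash
cat > h.py <<'E'
from workcell import manip
import cv2,numpy as np
from scipy.spatial.transform import Rotation as R
def cam(n):
    c=manip.camera_info(n);Rm=cv2.Rodrigues(c["rvec"])[0];return c,Rm,c["tvec"]
def toW(n,p):
    c,Rm,t=cam(n);return Rm.T@(np.array(p)-t)
def proj(n,P):
    c,Rm,t=cam(n);q=Rm@np.array(P)+t;return np.array([c["fx"]*q[0]/q[2]+c["cx"],c["fy"]*q[1]/q[2]+c["cy"]])
def ray(n,uv):
    c,Rm,t=cam(n);d=Rm.T@np.array([(uv[0]-c["cx"])/c["fx"],(uv[1]-c["cy"])/c["fy"],1]);return -Rm.T@t,d/np.linalg.norm(d)
def atz(n,uv,z):
    o,d=ray(n,uv);return o+d*(z-o[2])/d[2]
def tri(obs):
    A=np.zeros((3,3));b=np.zeros(3)
    for n,uv in obs:
        o,d=ray(n,uv);M=np.eye(3)-np.outer(d,d);A+=M;b+=M@o
    return np.linalg.solve(A,b)
E
python3 - <<'E'
from h import *
np.set_printoptions(precision=4,suppress=True)
for n in ("top","side"):
  manip.camera(n)
  for t in ["press","slot_mouth","carrier_home","carrier","carrier_grip","catch_pivot","catch_knob","handle_pivot","handle_mid","handle_grip","tag_tray","tape_measure","label_roll","pot_2"]:
    r=manip.tip_of(t,n)
    print(n,t,[(round(d["score"],2),toW(n,d["xyz"]).round(4)) for d in r[:2]])
print(manip.get_obs()["clock"])
E
```

```text
top press [(0.92, array([ 0.5741, -0.0141,  0.0001])), (0.23, array([ 0.5958, -0.1185,  0.2634]))]
top slot_mouth [(0.85, array([0.5674, 0.0326, 0.0102]))]
top carrier_home [(0.55, array([0.5678, 0.038 , 0.0073]))]
top carrier [(0.95, array([ 0.4565,  0.2734, -0.0037]))]
top carrier_grip [(0.61, array([0.4257, 0.3514, 0.0273]))]
top catch_pivot [(0.78, array([0.5236, 0.0391, 0.0856]))]
top catch_knob [(0.57, array([0.5376, 0.0418, 0.1499])), (0.56, array([0.5668, 0.031 , 0.0092]))]
top handle_pivot [(0.9, array([ 0.5774, -0.0651,  0.1245])), (0.57, array([0.5381, 0.0422, 0.1464]))]
top handle_mid [(0.61, array([ 0.6537, -0.2816,  0.0067])), (0.48, array([ 0.597 , -0.1191,  0.2663]))]
top handle_grip [(0.67, array([ 0.4929, -0.3236, -0.0003])), (0.57, array([ 0.5906, -0.0706,  0.2632]))]
top tag_tray [(0.7, array([0.3824, 0.1186, 0.0015])), (0.39, array([0.5711, 0.0347, 0.0102]))]
top tape_measure [(0.75, array([ 0.4012, -0.0057,  0.0004]))]
top label_roll [(0.89, array([ 0.6544, -0.284 ,  0.0036]))]
top pot_2 [(0.67, array([ 0.4957, -0.3259,  0.0004])), (0.51, array([0.5696, 0.0369, 
[... 311 characters left out ...]
  0.0025]))]
side carrier_grip [(0.6, array([ 0.5795, -0.0163,  0.035 ])), (0.57, array([0.4309, 0.3518, 0.0294]))]
side catch_pivot [(0.84, array([0.5244, 0.0408, 0.0905]))]
side catch_knob [(0.5, array([0.5384, 0.0438, 0.1558]))]
side handle_pivot [(0.63, array([ 0.5816, -0.0604,  0.1254])), (0.28, array([0.5752, 0.0397, 0.015 ]))]
side handle_mid [(0.42, array([ 0.6025, -0.115 ,  0.2711]))]
side handle_grip [(0.54, array([ 0.5931, -0.0725,  0.2665])), (0.4, array([ 0.5813, -0.0586,  0.1261]))]
side tag_tray [(0.87, array([0.381 , 0.1222, 0.002 ]))]
side tape_measure [(0.84, array([ 0.4039, -0.0011,  0.0001]))]
side label_roll []
side pot_2 [(0.61, array([ 0.4994, -0.3169,  0.0021]))]
1.65
```

The side view shows the press at about (285,240), with the red catch at (310,220) and the lever up at (287,155). The carrier is at (350,320) with its black grip at (363,337). The top view shows the carrier at (245,222) and the press at (332,180). The nets agree to within a few mm between the two views. Next I fit the press yaw and plan the transit.

```bash
cat >> h.py <<'E'
np.set_printoptions(precision=4,suppress=True)
def go(p,yawy=None,start=None):
    """slide (mm, tool frame) and turn to a world TCP p; yawy: desired world direction of tool y, deg (mod 180)"""
    o=manip.get_obs();Rt=R.from_quat(o["ee_rot"]).as_matrix()
    s=Rt.T@(np.array(p)-o["position"])*1000
    y=np.degrees(np.arctan2(Rt[1,1],Rt[0,1]))
    print("tcp",o["position"],"tooly deg",round(y,2),"slide",s.round(1),end=" ")
    if yawy is not None:
        d=(yawy-y+90)%180-90;print("world yaw +",round(d,2),"=> turn",round(-d,2))
    else:print()
E
cat > fit.py <<'E'
from h import *
def fit(L,W):
    from scipy.optimize import least_squares
    L=np.array(L);W=np.array(W)
    f=lambda p:(np.c_[np.cos(p[2])*L[:,0]-np.sin(p[2])*L[:,1]+p[0],np.sin(p[2])*L[:,0]+np.cos(p[2])*L[:,1]+p[1]]-W[:,:2]).ravel()
    r=least_squares(f,[.57,0,0],loss="soft_l1",f_scale=.003);return r.x,r.fun.reshape(-1,2)*1000
E
python3 - <<'E'
from fit import *
L=[[0,0],[0,45],[0,55],[-46,58],[-35,58],[0,-50],[12,-105],[12,-60]]*2
W=[[.5741,-.0141],[.5674,.0326],[.5678,.038],[.5236,.0391],[.5376,.0418],[.5774,-.0651],[.597,-.1191],[.5906,-.0706],
[.5777,-.0119],[.5729,.03],[.5741,.0388],[.5244,.0408],[.5384,.0438],[.5816,-.0604],[.6025,-.115],[.5931,-.0725]]
x,r=fit(np.array(L)/1000,W);print(x,np.degrees(x[2]));print(r.round(1))
c,Rm,t=cam("wrist");o=manip.get_obs();Rt=R.from_quat(o["ee_rot"]).as_matrix()
print("cam pos in tool",Rt.T@(-Rm.T@t-o["position"]),"cam z in tool",Rt.T@Rm.T[:,2], "cam x in tool",Rt.T@Rm.T[:,0])
go([.40,-.35,.32])
I=cv2.imread("pics/top0.png");cv2.imwrite("pics/topz.png",cv2.resize(I[110:290,180:460],(800,514),interpolation=cv2.INTER_CUBIC))
E
```

```text
[ 0.5758 -0.0135  0.0897] 5.136634460257696
[[ 1.7  0.6]
 [ 4.4 -1.2]
 [ 3.1  3.3]
 [ 1.2  1.1]
 [-1.8 -0.6]
 [ 2.9  1.9]
 [ 0.2  2.1]
 [ 2.6 -1.5]
 [-1.9 -1.6]
 [-1.1  1.4]
 [-3.2  2.5]
 [ 0.4 -0.6]
 [-2.6 -2.6]
 [-1.3 -2.8]
 [-5.3 -2. ]
 [ 0.1  0.4]]
cam pos in tool [ 0.0663  0.0005 -0.1434] cam z in tool [-0.2609  0.0011  0.9654] cam x in tool [ 0.0008  1.     -0.0009]
tcp [ 0.2119 -0.588   0.2313] tooly deg -70.19 slide [ 257.7 -160.1  -88.7]
```

View pics/topz.png

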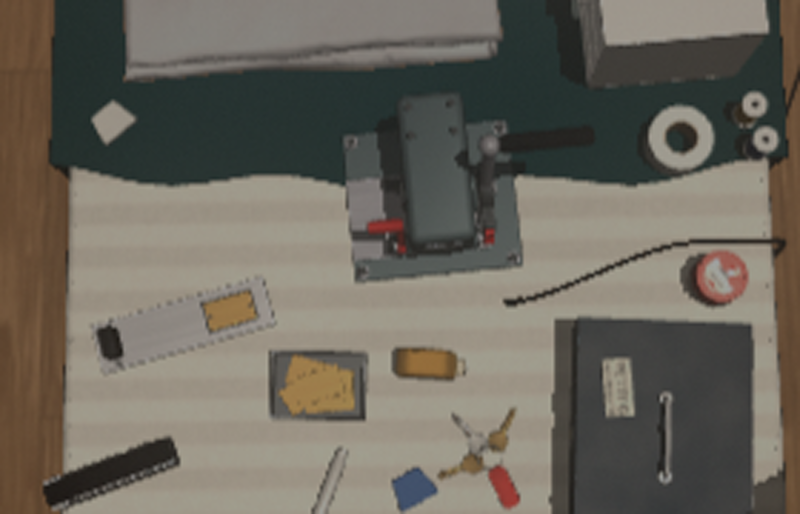

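The zoomed top view shows the press turned about 5°, the catch knob upright on its left at (385,226) and the carrier tilted about 18°. I start the transit.

arm_command([
  [16,-10,-20],
  [32,-20,-20],
  [32,-20,-14],
  [32,-20,-12],
  [32,-20,-12],
  [32,-20,-12],
  [32,-20,0],
  [32,-20,0],
  [18,-10,0],
], turn=[0,0,0,0,0,0,0,0,0], grip=[0,0,0,0,0,0,0,0,0])

```text
clock: 2.4
position: [0.4027, -0.3466, 0.3216]
ee_rot: [0.985, 0.174, 0.001, 0.0]
ft_force: [0.5, -0.6, 0.1]
grip_width: 0.995
```

```bash
python3 -c "
from h import *
go([.46,0,.32]);print(manip.get_obs()['joint_pos'])"
```

```text
tcp [ 0.4027 -0.3466  0.3216] tooly deg -69.92 slide [ 172.9 -305.8    1.7] 
[ 0.8795  0.105  -0.2761  1.5493  0.0277  1.4898 -0.6176]
```

arm_command([
  [19,-34,0],
  [19,-34,0],
  [19,-34,0],
  [19,-34,0],
  [19,-34,0],
  [19,-34,0],
  [19,-34,0],
  [19,-34,0],
  [19,-34,0],
], turn=[0,0,0,0,0,0,0,0,0], grip=[0,0,0,0,0,0,0,0,0])

```text
clock: 3.15
position: [0.4568, -0.003, 0.3212]
ee_rot: [0.985, 0.172, 0.0, 0.0]
ft_force: [1.1, -0.5, 0.3]
grip_width: 0.998
```

arm_command([
  [0,0,0],
  [0,0,0],
  [0,0,0],
  [0,0,0],
  [0,0,0],
  [0,0,0],
  [0,0,0],
  [0,0,0],
  [0,0,0],
  [0,0,0],
], turn=[-7,-7,-7,-7,-7,-7,-7,-7,-7,-7], grip=[0,0,0,0,0,0,0,0,0,0])

```text
clock: 3.98
position: [0.4569, -0.0049, 0.3209]
ee_rot: [0.706, 0.708, 0.0, 0.0]
ft_force: [-0.6, 0.1, -0.4]
grip_width: 0.997
```

```bash
python3 -c "
from h import *
cv2.imwrite('pics/w1.png',manip.camera('wrist'))
go([.42,.20,.32],108);print(manip.get_obs()['joint_pos'])
for t in ['press','slot_mouth','carrier_home','catch_pivot','catch_knob','handle_pivot','handle_mid','handle_grip','carrier','carrier_grip']:
  print(t,[(round(d['score'],2),toW('wrist',d['xyz'])) for d in manip.tip_of(t,'wrist')[:2]])
"
```

```text
tcp [ 0.4569 -0.0049  0.3209] tooly deg 0.7 slide [205.3 -34.4   0.9] world yaw + -72.7 => turn 72.7
[ 0.5324 -0.0541 -0.5879  1.7033 -0.0298  1.4831 -0.0399]
press [(0.75, array([ 0.5784, -0.0114, -0.0005])), (0.46, array([0.5743, 0.0425, 0.0144]))]
slot_mouth [(0.66, array([0.5733, 0.0256, 0.0122]))]
carrier_home [(0.76, array([0.5738, 0.0397, 0.0127]))]
catch_pivot [(0.85, array([0.5323, 0.0402, 0.0867]))]
catch_knob [(0.74, array([ 0.4058, -0.0053, -0.0005])), (0.72, array([0.573 , 0.0414, 0.0119]))]
handle_pivot [(0.93, array([ 0.5813, -0.0605,  0.1257]))]
handle_mid []
handle_grip []
carrier [(0.19, array([ 0.406 , -0.0048,  0.0022]))]
carrier_grip []
```

View pics/w1.png

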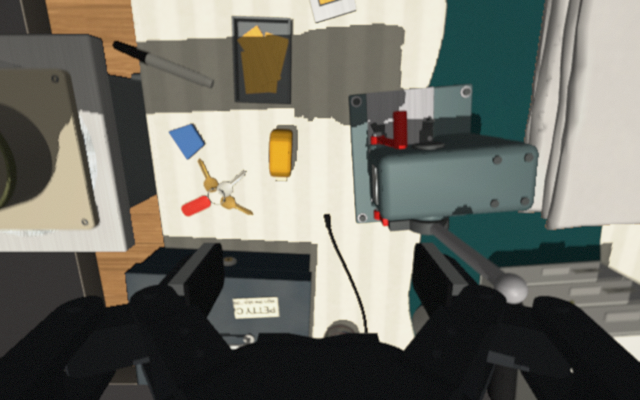

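The wrist view shows the press head at (455,180), the red knob at (400,130), the base corners at (355,100), (467,90) and (362,217), and the tray and tape below left. I move over the carrier.

arm_command([
  [34,-6,0],
  [34,-6,0],
  [34,-6,0],
  [34,-6,0],
  [34,-6,0],
  [34,-5,0],
], turn=[0,0,0,0,0,0], grip=[0,0,0,0,0,0])

```text
clock: 5.03
position: [0.422, 0.2008, 0.3211]
ee_rot: [0.709, 0.706, 0.0, 0.0]
ft_force: [1.8, 0.1, -0.4]
grip_width: 1.0
```

arm_command([
  [0,0,0],
  [0,0,0],
  [0,0,0],
  [0,0,0],
  [0,0,0],
  [0,0,0],
  [0,0,0],
  [0,0,0],
  [0,0,0],
  [0,0,0],
], turn=[7,7,7,7,7,7,7,7,7,7], grip=[0,0,0,0,0,0,0,0,0,0])

```text
clock: 5.87
position: [0.4226, 0.1992, 0.3208]
ee_rot: [0.986, 0.169, 0.0, 0.0]
ft_force: [1.1, 0.4, -0.8]
grip_width: 1.001
```

```bash
python3 -c "
from h import *
cv2.imwrite('pics/w2.png',manip.camera('wrist'))
go([.42,.35,.1],108);print(manip.get_obs()['joint_pos'])
for t in ['press','slot_mouth','carrier_home','catch_pivot','catch_knob','carrier','carrier_grip']:
  print(t,[(round(d['score'],2),toW('wrist',d['xyz'])) for d in manip.tip_of(t,'wrist')[:2]])
"
```

```text
tcp [0.4226 0.1992 0.3208] tooly deg -71.11 slide [  46.3 -143.5  220.8] world yaw + -0.89 => turn 0.89
[ 0.346  -0.0189 -0.8559  1.6713 -0.0143  1.4826 -1.7496]
press [(0.65, array([ 0.4568,  0.2771, -0.0006]))]
slot_mouth [(0.85, array([0.5766, 0.0309, 0.0134]))]
carrier_home [(0.75, array([0.5704, 0.0439, 0.0128]))]
catch_pivot [(0.58, array([0.5308, 0.0413, 0.0875]))]
catch_knob [(0.85, array([0.5389, 0.0469, 0.1495])), (0.31, array([ 0.5884, -0.059 ,  0.1253]))]
carrier [(0.79, array([ 0.4583,  0.2806, -0.0008])), (0.48, array([0.5391, 0.0434, 0.1489]))]
carrier_grip [(0.77, array([0.4328, 0.3524, 0.0262]))]
```

View pics/w2.png

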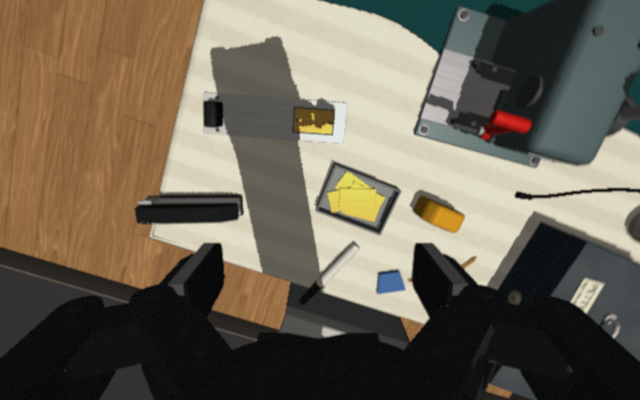

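The wrist view shows the carrier at (205..346, 92..143) with its grip at (212,112), and the slot rails and mouth at about (480,85). I zoom in to measure its corners.

```bash
python3 -c "
from h import *
I=cv2.imread('pics/w2.png');cv2.imwrite('pics/w2z.png',cv2.resize(I[70:170,180:380],(800,400),interpolation=cv2.INTER_CUBIC))
cv2.imwrite('pics/w2p.png',cv2.resize(I[0:180,400:640],(800,600),interpolation=cv2.INTER_CUBIC))
"
```

```text
(no output)
```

View pics/w2z.png

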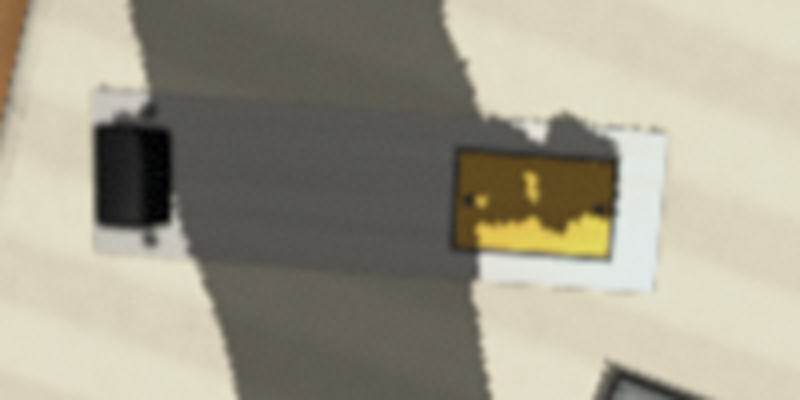

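View pics/w2p.png

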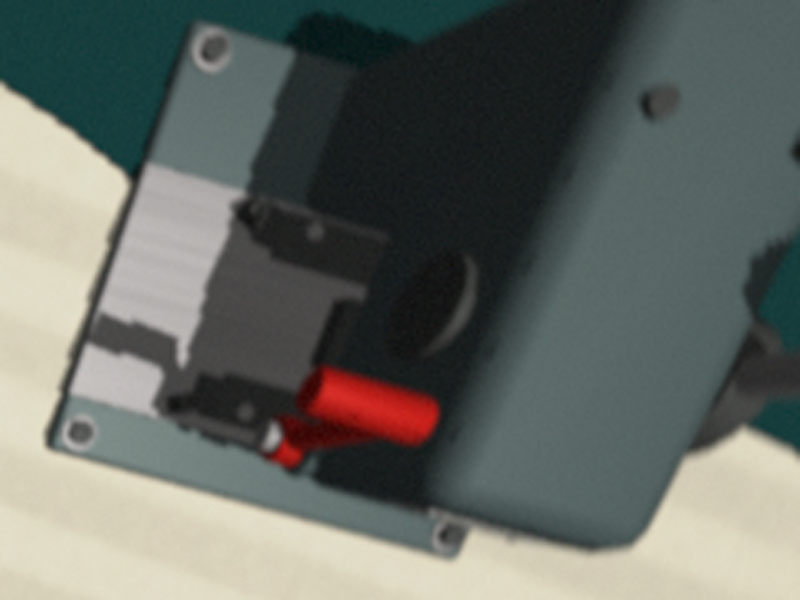

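```bash
python3 -c "
from h import *
P=[atz('wrist',uv,.008) for uv in [(203.25,92),(346.75,102.5),(343.5,143),(203.25,133.25)]]
P=np.array(P);print(P)
d=((P[0]+P[3])-(P[1]+P[2]))/2;print('len',np.linalg.norm(d),'ydir',np.degrees(np.arctan2(d[1],d[0])),'w',np.linalg.norm(P[0]-P[3]),np.linalg.norm(P[1]-P[2]))
c=P.mean(0);u=d/np.linalg.norm(d);print('c',c,'grip',c+.08*u)
Q=np.array([atz('wrist',uv,.009) for uv in [(457,6.6),(414.4,132.9),(536.5,167)]]);print(Q)
for a,b in((1,0),(2,1)):
  e=Q[b]-Q[a];print(np.linalg.norm(e),np.degrees(np.arctan2(e[1],e[0])))
B=np.array([atz('wrist',uv,.012) for uv in [(445,49.5),(421,116.4)]]);e=B[0]-B[1];print('bed',B,np.linalg.norm(e),np.degrees(np.arctan2(e[1],e[0])))
"
```

```text
[[0.4538 0.3773 0.008 ]
 [0.5084 0.1864 0.008 ]
 [0.4548 0.1704 0.008 ]
 [0.3994 0.3632 0.008 ]]
len 0.19955491895694777 ydir 105.99803737219294 w 0.05616536433376177 0.05592343816698597
c [0.4541 0.2743 0.008 ] grip [0.4321 0.3512 0.008 ]
[[ 0.6675  0.0961  0.009 ]
 [ 0.5026  0.0809  0.009 ]
 [ 0.5188 -0.1074  0.009 ]]
0.16556824599200906 5.240699008239226
0.1890834303106157 94.93186200250719
bed [[0.6153 0.089  0.012 ]
 [0.5262 0.0826 0.012 ]] 0.08926033567891133 4.10757528790316
```

arm_command([
  [0,0,0],
  [12,-35,0],
  [12,-35,0],
  [12,-35,0],
  [11,-35,0],
  [0,0,40],
  [0,0,40],
  [0,0,40],
  [0,0,20],
], turn=[2.9,0,0,0,0,0,0,0,0], grip=[0,0,0,0,0,0,0,0,0])

```text
clock: 7.02
position: [0.4254, 0.3455, 0.1761]
ee_rot: [0.989, 0.148, -0.002, 0.001]
ft_force: [-0.7, -0.5, 0.2]
grip_width: 1.002
```

```bash
python3 -c "
from h import *
cv2.imwrite('pics/w3.png',manip.camera('wrist'))
go([.432,.3512,.014],106)
for t in ['carrier','carrier_grip','slot_mouth']:
  print(t,[(round(d['score'],2),toW('wrist',d['xyz'])) for d in manip.tip_of(t,'wrist')[:2]])
"
```

```text
tcp [0.4248 0.3445 0.174 ] tooly deg -72.99 slide [ 10.1  -4.7 159.9] world yaw + -1.01 => turn 1.01
carrier [(0.9, array([ 0.4585,  0.279 , -0.0001]))]
carrier_grip [(0.71, array([0.4357, 0.3518, 0.0291]))]
slot_mouth [(0.25, array([ 0.4067, -0.0015,  0.0024]))]
```

View pics/w3.png

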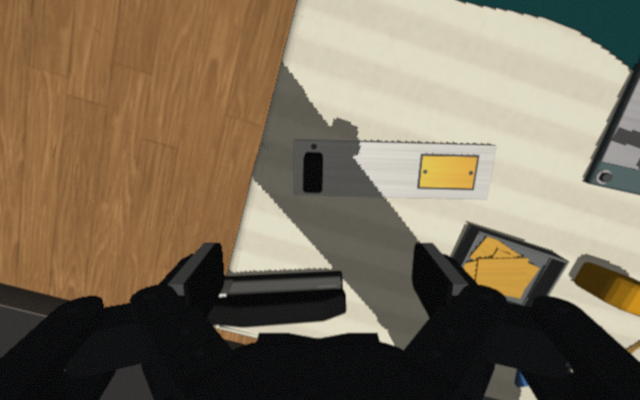

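The carrier spans (293..495, 140..199), with the grip block at (313,172) and the stapler at (215..345, 272..325).

```bash
python3 -c "
from h import *
print('block',atz('wrist',(312.8,172),.042))
P=np.array([atz('wrist',uv,.008) for uv in [(293.5,140),(495,145.5),(490,199.5),(293.5,195)]]);d=((P[0]+P[3])-(P[1]+P[2]))/2
print('len',np.linalg.norm(d),'ydir',np.degrees(np.arctan2(d[1],d[0])),'w',np.linalg.norm(P[0]-P[3]),np.linalg.norm(P[1]-P[2]))
c=P.mean(0);u=d/np.linalg.norm(d);print('c',c,'grip',c+.08*u)
print('stapler',atz('wrist',(343,272),.05),atz('wrist',(230,275),.05))
go([.433,.3512,.015],106)
"
```

```text
block [0.4371 0.3542 0.042 ]
len 0.20370226093718594 ydir 105.54591080982354 w 0.05675755368184102 0.0562773194194492
c [0.4561 0.2746 0.008 ] grip [0.4346 0.3517 0.008 ]
stapler [0.353  0.2982 0.05  ] [0.3178 0.4021 0.05  ]
tcp [0.4271 0.3472 0.1818] tooly deg -73.04 slide [  6.8  -2.  166.8] world yaw + -0.96 => turn 0.96
```

arm_command([
  [8.5,-2.4,0],
  [0,0,40],
  [0,0,40],
  [0,0,40],
  [0,0,30],
  [0,0,16],
  [0,0,0],
  [0,0,0],
], turn=[1.1,0,0,0,0,0,0,0], grip=[0,0,0,0,0,0,0,0])

```text
clock: 7.88
position: [0.4354, 0.3525, 0.016]
ee_rot: [0.991, 0.137, 0.001, -0.0]
ft_force: [0.1, 0.8, 1.1]
grip_width: 1.0
```

```bash
python3 -c "
from h import *
cv2.imwrite('pics/w4.png',manip.camera('wrist'))
go([.4345,.3518,.015],105.8)"
```

```text
tcp [0.4358 0.3529 0.0169] tooly deg -74.23 slide [-1.5  0.7  1.9] world yaw + 0.03 => turn -0.03
```

View pics/w4.png

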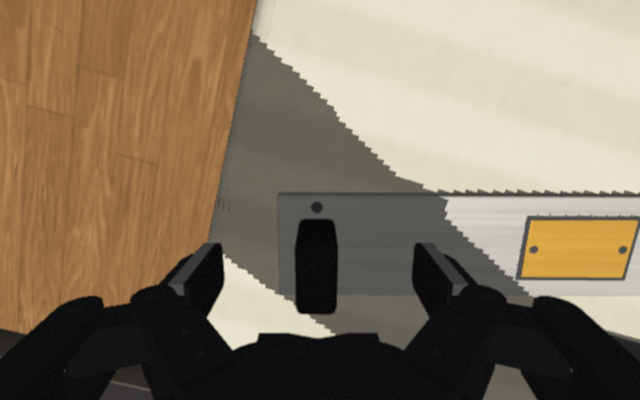

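The block (297..337) is centred between the fingers (220 and 415), and the slab edges run parallel to the jaws. I close.

arm_command([
  [0,0,0],
  [0,0,0],
  [0,0,0],
  [0,0,0],
  [0,0,0],
  [0,0,0],
  [0,0,0],
  [0,0,0],
], turn=[0,0,0,0,0,0,0,0], grip=[0.5,1,1,1,1,1,1,1], newtons=70)

```text
clock: 8.6
position: [0.4346, 0.352, 0.0154]
ee_rot: [0.99, 0.138, 0.0, -0.0]
ft_force: [-1.8, -0.6, 5.1]
grip_width: 0.196
```

arm_command([
  [0,0,-15],
  [0,0,-30],
  [0,0,-25],
  [0,0,0],
], turn=[0,0,0,0], grip=[1,1,1,1])

```text
clock: 8.93
position: [0.4358, 0.3536, 0.0901]
ee_rot: [0.99, 0.138, 0.003, -0.001]
ft_force: [0.9, -0.1, -2.6]
grip_width: 0.197
```

```bash
python3 -c "
from h import *
cv2.imwrite('pics/w5.png',manip.camera('wrist'))
go([.4345,.3518,.08],105.8)
for t in ['press','slot_mouth','carrier_home','catch_knob','carrier','carrier_grip']:
  print(t,[(round(d['score'],2),toW('wrist',d['xyz'])) for d in manip.tip_of(t,'wrist')[:2]])
"
```

```text
tcp [0.4354 0.3526 0.0877] tooly deg -74.19 slide [-1.1  0.6  7.7] world yaw + -0.01 => turn 0.01
press []
slot_mouth []
carrier_home []
catch_knob []
carrier [(0.67, array([0.4561, 0.2764, 0.0662]))]
carrier_grip [(0.66, array([0.4323, 0.3508, 0.0974]))]
```

View pics/w5.png

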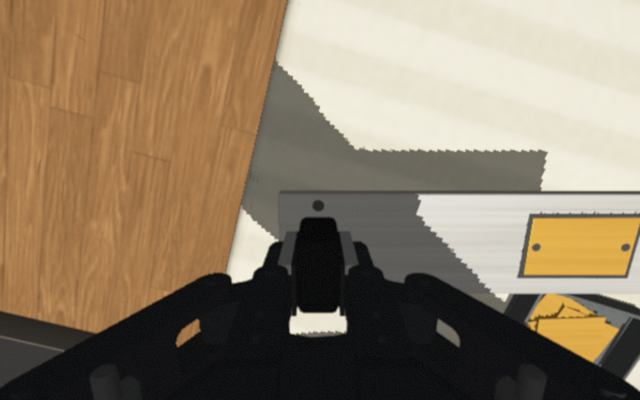

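The block is held and the carrier is level (far edge at row 192). I calculate the carrier's offset in the hand from this picture, then hover before the mouth.

```bash
python3 -c "
from h import *
o=manip.get_obs();Rt=R.from_quat(o['ee_rot']).as_matrix()
z=o['position'][2]-.0155+.008
for uv in [(300,192),(600,192.5),(490,293),(279,192)]:
  print(uv,(Rt.T@(atz('wrist',uv,z)-o['position'])*1000).round(1))
go([.552,.2715,.13],95)
"
```

```text
(300, 192) [27.1 -8.1  7.4]
(600, 192.5) [ 26.9 140.5   7.5]
(490, 293) [-29.4  94.1   7.6]
(279, 192) [ 27.1 -18.5   7.4]
tcp [0.4338 0.3511 0.0838] tooly deg -74.18 slide [ 92.  108.8 -46.3] world yaw + -10.82 => turn 10.82
```

arm_command([
  [0,0,-20],
  [15,18,-13],
  [20,23,-13],
  [20,23,0],
  [20,23,0],
  [17,22,0],
  [0,0,0],
  [0,0,0],
  [0,0,0],
], turn=[0,0,0,0,0,0,5.4,5.4,0], grip=[1,1,1,1,1,1,1,1,1])

```text
clock: 10.03
position: [0.5523, 0.2714, 0.1299]
ee_rot: [0.999, 0.041, -0.001, 0.0]
ft_force: [-0.6, 0.4, -2.2]
grip_width: 0.199
```

```bash
python3 -c "
from h import *
cv2.imwrite('pics/w6.png',manip.camera('wrist'))
go([.552,.2715,.13],95);print(manip.get_obs()['joint_pos'])
for t in ['press','slot_mouth','carrier_home','catch_knob','catch_pivot','carrier','carrier_grip']:
  print(t,[(round(d['score'],2),toW('wrist',d['xyz'])) for d in manip.tip_of(t,'wrist')[:2]])
"
```

```text
tcp [0.5521 0.2717 0.1301] tooly deg -84.89 slide [-0.2  0.2  0.1] world yaw + -0.11 => turn 0.11
[ 0.0842  0.5126 -0.812   1.576   0.388   1.2229 -2.2797]
press [(0.83, array([ 0.5791, -0.0122,  0.0021]))]
slot_mouth [(0.85, array([0.5762, 0.0292, 0.0134]))]
carrier_home [(0.64, array([0.5713, 0.0419, 0.0122]))]
catch_knob []
catch_pivot []
carrier [(0.65, array([0.559 , 0.1946, 0.1154])), (0.64, array([ 0.5815, -0.0132,  0.0015]))]
carrier_grip [(0.56, array([0.5544, 0.2711, 0.1442]))]
```

View pics/w6.png

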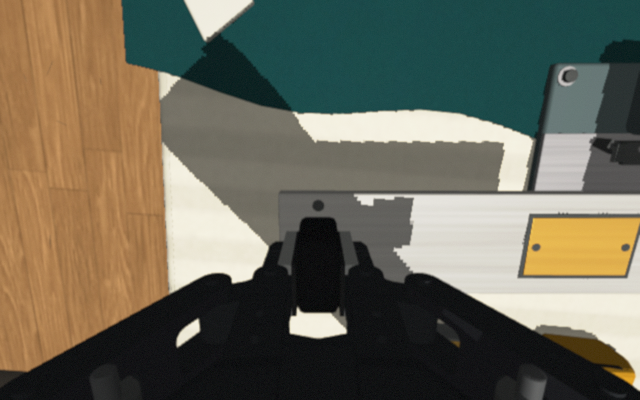

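The wrist view shows the base's rear-left corner at (550,65), the bed's rear edge at row about 133 and a rail tip at (600,145). I lower the carrier onto the bed in front of the mouth.

```bash
python3 -c "
from h import *
for uv in [(545,133),(640,134)]: 
  w=atz('wrist',uv,.012);d=w[:2]-[.578,-.0125];a=np.radians(5);print(w,[d@[np.cos(a),np.sin(a)],d@[-np.sin(a),np.cos(a)]])
go([.5564,.2466,.034],95)
"
```

```text
[0.6171 0.0901 0.012 ] [np.float64(0.04791552740294189), np.float64(0.09878169822894778)]
[0.6233 0.0122 0.012 ] [np.float64(0.04728253983465942), np.float64(0.02068621483744326)]
tcp [0.5524 0.2719 0.1308] tooly deg -84.91 slide [ 1.8 25.5 96.8] world yaw + -0.09 => turn 0.09
```

arm_command([
  [2,10,25],
  [0,15,35],
  [0,0,30],
  [0,0,7],
  [0,0,0],
  [0,0,0],
], turn=[0,0,0,0,0,0], grip=[1,1,1,1,1,1])

```text
clock: 10.93
position: [0.5569, 0.2483, 0.0351]
ee_rot: [0.999, 0.044, 0.0, -0.001]
ft_force: [0.1, 0.8, -2.0]
grip_width: 0.198
```

```bash
python3 -c "
from h import *
cv2.imwrite('pics/w7.png',manip.camera('wrist'));cv2.imwrite('pics/t7.png',cv2.resize(manip.camera('top')[120:260,240:420],(772,600),interpolation=cv2.INTER_CUBIC))
cv2.imwrite('pics/s7.png',cv2.resize(manip.camera('side')[180:320,230:410],(772,600),interpolation=cv2.INTER_CUBIC))
go([.5564,.2466,.029],95)
"
```

```text
tcp [0.5577 0.2483 0.036 ] tooly deg -84.94 slide [-1.5  1.6  7. ] world yaw + -0.06 => turn 0.06
```

View pics/w7.png

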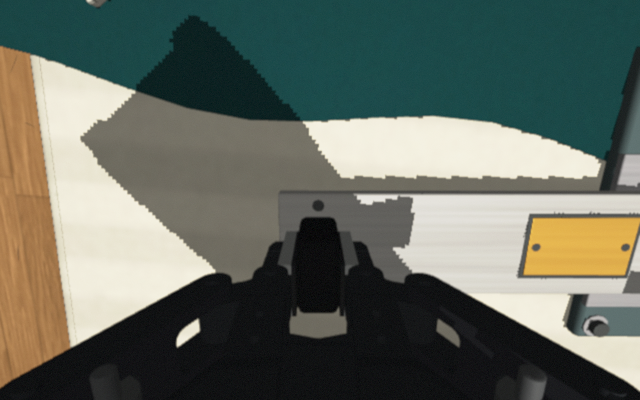

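View pics/s7.png

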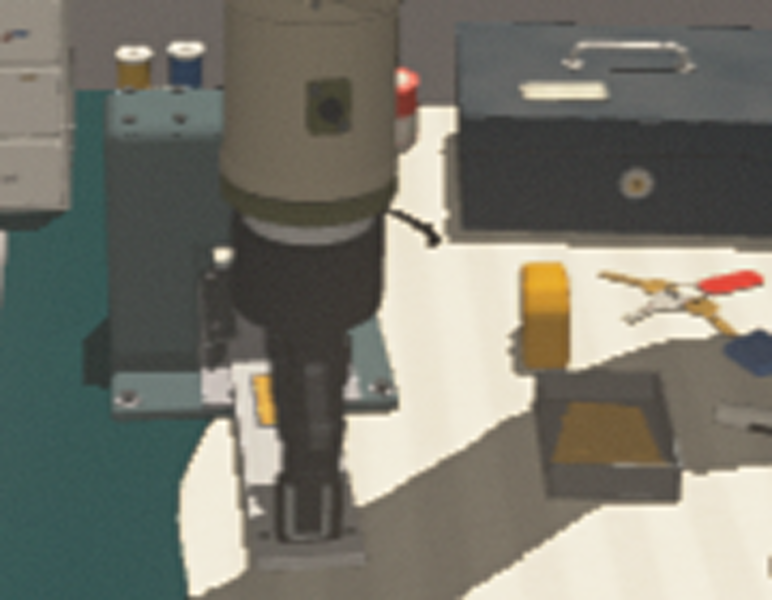

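View pics/t7.png

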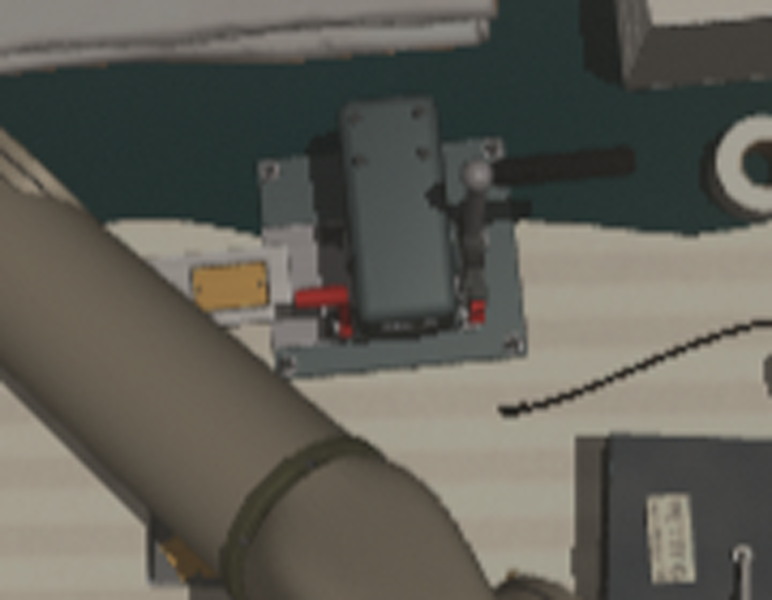

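The wrist view shows the bed's rear edge at about (625,156) and front edge at about (600,306), either side of the slab. The top view shows the nose at the bed, nearly in line.

```bash
python3 -c "
from h import *
I=cv2.imread('pics/w7.png');cv2.imwrite('pics/w7z.png',cv2.resize(I[140:340,540:640],(400,800)[::1],interpolation=cv2.INTER_CUBIC)[:,:])
o=manip.get_obs();Rt=R.from_quat(o['ee_rot']).as_matrix()
for uv in [(628,156),(600,306)]:
  w=atz('wrist',uv,.012);d=w[:2]-[.578,-.0125];a=np.radians(5);print(w,[d@[np.cos(a),np.sin(a)],d@[-np.sin(a),np.cos(a)]], (Rt.T@(w-o['position'])*1000).round(1))
go([.5564,.2466,.029],95)
"
```

```text
[0.6151 0.0869 0.012 ] [np.float64(0.04562995309896817), np.float64(0.09576839834002965)] [ 42.9 165.9  24. ]
[0.5247 0.0726 0.012 ] [np.float64(-0.045662340665326956), np.float64(0.08943458315264717)] [-48.4 172.1  23.7]
tcp [0.5577 0.2483 0.036 ] tooly deg -84.94 slide [-1.5  1.6  7. ] world yaw + -0.06 => turn 0.06
```

```bash
python3 -c "
import cv2
I=cv2.imread('pics/w7.png');cv2.imwrite('pics/w7y.png',cv2.resize(I[140:340,540:640],(300,600),interpolation=cv2.INTER_CUBIC))"
```

```text
(no output)
```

View pics/w7y.png

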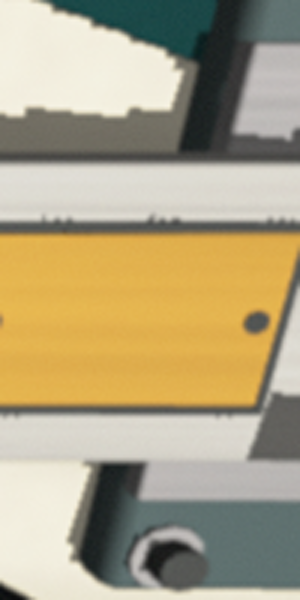

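Carrier and slot centre differ by about 1.5 mm, which matches the planned target. I correct that and lower towards the bed.

arm_command([
  [-1.5,0,4],
  [0,0,1.5],
  [0,0,1],
  [0,0,0],
], turn=[0,0,0,0], grip=[1,1,1,1])

```text
clock: 11.42
position: [0.5552, 0.2469, 0.0273]
ee_rot: [0.999, 0.044, 0.0, 0.0]
ft_force: [0.7, 0.3, -2.0]
grip_width: 0.193
```

arm_command([
  [0,0,1],
  [0,0,0],
], turn=[0,0], grip=[1,1])

```text
clock: 11.58
position: [0.5553, 0.2471, 0.0266]
ee_rot: [0.999, 0.044, 0.0, 0.0]
ft_force: [-0.8, 0.1, 0.6]
grip_width: 0.197
```

First contact with the bed shows (force −2 → +0.6 N). I ease up slightly and enter the slot.

arm_command([
  [0.7,3,-0.7],
  [0,6,0],
  [0,6,0],
  [0,6,0],
  [0,6,0],
  [0,6,0],
  [0,6,0],
], turn=[0,0,0,0,0,0,0], grip=[1,1,1,1,1,1,1])

```text
clock: 12.17
position: [0.5595, 0.2074, 0.0271]
ee_rot: [0.999, 0.044, 0.0, -0.0]
ft_force: [-0.3, 2.9, 0.4]
grip_width: 0.195
```

arm_command([
  [0,5,0],
  [0,5,0],
  [0,5,0],
], turn=[0,0,0], grip=[1,1,1])

```text
clock: 12.42
position: [0.5607, 0.1929, 0.0272]
ee_rot: [0.999, 0.044, 0.0, -0.0]
ft_force: [-0.2, 2.9, 1.4]
grip_width: 0.196
```

```bash
python3 -c "
from h import *
cv2.imwrite('pics/w8.png',manip.camera('wrist'))
a=np.radians(5)
for r in range(3):
  o=manip.get_obs();d=o['position'][:2]-[.578,-.0125];print([d@[np.cos(a),np.sin(a)],d@[-np.sin(a),np.cos(a)]],o['position'],o['ft_force'],o['torque']);manip.camera('top')
go([.5564,.2466,.029],95)
"
```

```text
[np.float64(0.0008497730690719286), np.float64(0.20486925639177408)] [0.561  0.1917 0.027 ] [0.2141 1.7321 1.4287] [ 0.3002  0.0071 -0.013 ]
[np.float64(0.000829519885337014), np.float64(0.2049023316057615)] [0.561  0.1917 0.027 ] [ 0.3646 -1.237   0.5685] [-0.5842 -0.2232  0.0499]
[np.float64(0.0008253130550991535), np.float64(0.20491253132064594)] [0.561  0.1917 0.0269] [ 0.5095 -2.6019  1.2378] [-0.7744 -0.1604  0.0216]
tcp [0.5609 0.1918 0.0269] tooly deg -85.04 slide [  0.2 -54.9  -2.2] world yaw + 0.04 => turn -0.04
```

View pics/w8.png

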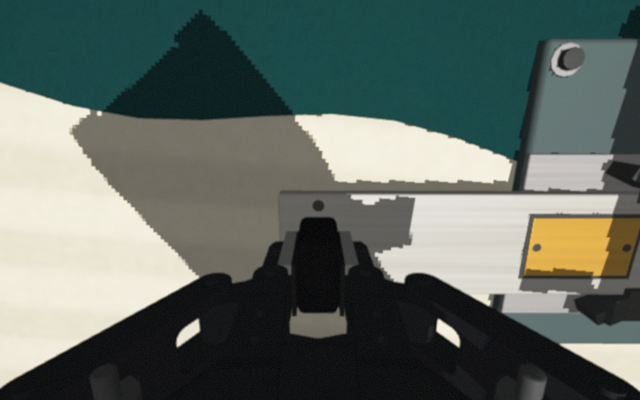

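The nose is about 20 mm inside the mouth, with rail tips either side at (610,170) and (590,305) and only 1–3 N on the wrist. I continue.

arm_command([
  [0,8,0],
  [0,9,0],
  [0,9,0],
  [0,9,0],
  [0,9,0],
  [0,8,0],
  [0,5,0],
], turn=[0,0,0,0,0,0,0], grip=[1,1,1,1,1,1,1])

```text
clock: 13.2
position: [0.5661, 0.1353, 0.0273]
ee_rot: [0.999, 0.043, 0.0, -0.0]
ft_force: [-0.9, 5.8, 3.9]
grip_width: 0.197
```

arm_command([
  [0,3,0],
  [0,3,0],
  [0,3,0],
  [0,2,0],
], turn=[0,0,0,0], grip=[1,1,1,1])

```text
clock: 13.53
position: [0.5668, 0.1253, 0.0274]
ee_rot: [0.999, 0.044, 0.0, -0.0]
ft_force: [-0.3, 5.3, 5.1]
grip_width: 0.197
```

```bash
cat > st.py <<'E'
from h import *
a=np.radians(5);o=manip.get_obs();d=o['position'][:2]-[.578,-.0125];print('press xy',[d@[np.cos(a),np.sin(a)],d@[-np.sin(a),np.cos(a)]],o['position'],o['ft_force'],o['grip_width'],o['clock'])
E
python3 st.py
```

```text
press xy [np.float64(0.0008842802528733024), np.float64(0.13821212319004428)] [0.5668 0.1253 0.0274] [-0.2582  5.291   5.0695] 0.19710750279611106 13.5333
```

arm_command([
  [0,2,-0.4],
  [0,2,0],
  [0,0,0],
], turn=[0,0,0], grip=[1,1,1])

```text
clock: 13.78
position: [0.5667, 0.1223, 0.0274]
ee_rot: [0.999, 0.044, 0.0, -0.001]
ft_force: [0.1, 8.5, 1.8]
grip_width: 0.196
```

arm_command([
  [0,1.5,0],
  [0,1.5,0],
  [0,0,0],
], turn=[0,0,0], grip=[1,1,1])

```text
clock: 14.03
position: [0.5668, 0.1222, 0.0278]
ee_rot: [0.999, 0.045, 0.0, -0.003]
ft_force: [-1.1, 16.0, 1.6]
grip_width: 0.195
```

```bash
python3 st.py
```

```text
press xy [np.float64(0.0005307453370178379), np.float64(0.13512916695944385)] [0.5668 0.1222 0.0278] [-1.0586 16.0323  1.5867] 0.19534756775915535 14.0333
```

The carrier stopped at press y = 135.1 mm (expected 135) with the force rising to 16 N, so it is home. I release it.

arm_command([
  [0,-1,0],
  [0,0,0],
  [0,0,0],
  [0,0,0],
  [0,0,0],
], turn=[0,0,0,0,0], grip=[0.5,0.5,0.5,0.5,0.5])

```text
clock: 14.45
position: [0.5671, 0.1185, 0.0271]
ee_rot: [0.999, 0.043, -0.0, 0.0]
ft_force: [0.1, -0.2, -1.1]
grip_width: 0.503
```

arm_command([
  [0,-4,-15],
  [0,0,-30],
  [0,0,-40],
  [0,0,-40],
  [0,0,-40],
  [0,0,-40],
  [0,0,0],
], turn=[0,0,0,0,0,0,0], grip=[0.5,0.5,0.5,0.5,0.5,0.5,0.5])

```text
clock: 15.03
position: [0.5695, 0.1245, 0.2405]
ee_rot: [0.999, 0.044, 0.005, -0.0]
ft_force: [0.2, 0.4, 0.7]
grip_width: 0.496
```

```bash
python3 st.py; python3 -c "
from h import *
cv2.imwrite('pics/w9.png',manip.camera('wrist'))
for t in ['carrier','carrier_grip','slot_mouth','carrier_home']:
  print(t,[(round(d['score'],2),toW('wrist',d['xyz'])) for d in manip.tip_of(t,'wrist')[:2]])
print(manip.get_obs()['joint_pos'])
go([.54,.0475,.25],5)
"
```

```text
press xy [np.float64(0.0034649870550223978), np.float64(0.13724898417059675)] [0.5695 0.1245 0.2405] [0.1655 0.4091 0.6605] 0.4962829435182349 15.0333
carrier [(0.91, array([0.5715, 0.0432, 0.006 ]))]
carrier_grip [(0.56, array([0.5627, 0.1205, 0.0308]))]
slot_mouth []
carrier_home [(0.51, array([ 0.5716, -0.0121, -0.0092]))]
[ 0.39    0.3453 -0.8466  1.5502  0.2617  1.3668 -1.9648]
tcp [0.5661 0.1228 0.2309] tooly deg -85.0 slide [-32.6  72.8 -19. ] world yaw + -90.0 => turn 90.0
```

View pics/w9.png

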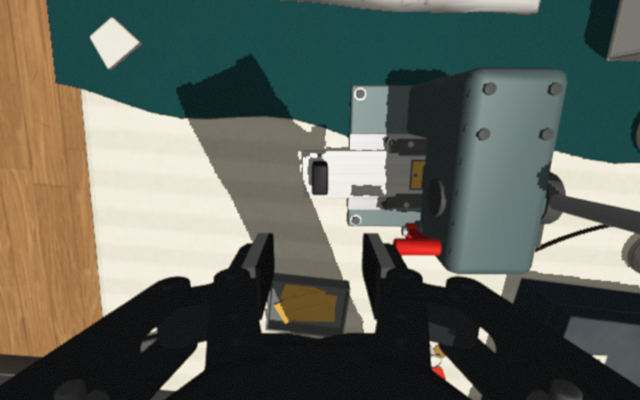

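The carrier is in the slot with its grip outside at (320,177) and the net reads it at (0.5715, 0.0432), about 2 mm from home. The red knob is at (418,247). I turn the jaws along press x and go to the catch.

arm_command([
  [0,0,-10],
  [0,0,0],
  [0,0,0],
  [0,0,0],
  [0,0,0],
  [0,0,0],
  [0,0,0],
  [0,0,0],
  [0,0,0],
  [0,0,0],
], turn=[-7,-7,-7,-7,-7,-7,-7,-7,-7,-7], grip=[0.4,0.4,0.4,0.4,0.4,0.4,0.4,0.4,0.4,0.4])

```text
clock: 16.12
position: [0.5662, 0.1231, 0.2409]
ee_rot: [0.791, 0.611, -0.001, -0.001]
ft_force: [0.3, 0.3, 0.4]
grip_width: 0.597
```

arm_command([
  [0,0,0],
  [0,0,0],
  [0,0,0],
  [0,0,0],
], turn=[-7,-7,-6,0], grip=[0.4,0.4,0.4,0.4])

```text
clock: 16.45
position: [0.5662, 0.1231, 0.2408]
ee_rot: [0.674, 0.739, -0.001, -0.001]
ft_force: [0.0, -0.1, -0.4]
grip_width: 0.599
```

```bash
python3 -c "
from h import *
cv2.imwrite('pics/w10.png',manip.camera('wrist'))
for t in ['catch_knob','catch_pivot','handle_mid','handle_pivot']:
  print(t,[(round(d['score'],2),toW('wrist',d['xyz'])) for d in manip.tip_of(t,'wrist')[:2]])
print(manip.get_obs()['joint_pos'])
go([.5377,.0462,.23],5)
"
```

```text
catch_knob [(0.66, array([0.5361, 0.0447, 0.1511]))]
catch_pivot []
handle_mid []
handle_pivot []
[ 0.5701  0.4399 -1.1259  1.526   0.3988  1.4282 -0.4908]
tcp [0.5666 0.1234 0.2421] tooly deg 4.87 slide [-74.5 -35.3  12.1] world yaw + 0.13 => turn -0.13
```

View pics/w10.png

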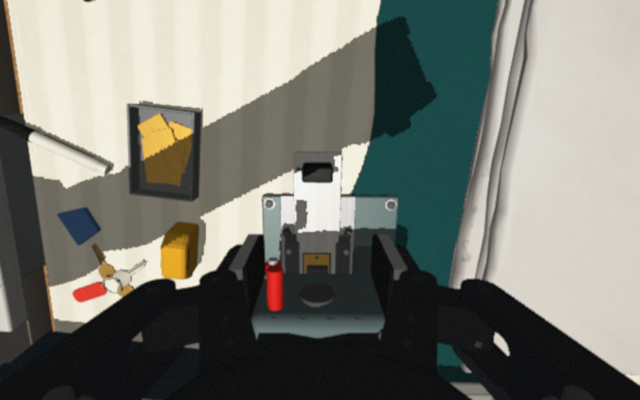

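The knob is at (275,287), standing upright, and the carrier is home. I move over the knob.

arm_command([
  [-15,-7,0],
  [-25,-12,0],
  [-25,-12,0],
  [-10,-4,10],
  [0,0,0],
  [0,0,0],
], turn=[0,0,0,0,0,0], grip=[0.4,0.4,0.4,0.4,0.4,0.4])

```text
clock: 17.2
position: [0.5382, 0.0453, 0.2323]
ee_rot: [0.676, 0.736, -0.0, 0.0]
ft_force: [1.0, 0.1, 0.4]
grip_width: 0.6
```

```bash
python3 st.py; python3 -c "
from h import *
cv2.imwrite('pics/s11.png',cv2.resize(manip.camera('side')[120:300,220:420],(667,600),interpolation=cv2.INTER_CUBIC))
cv2.imwrite('pics/w11.png',manip.camera('wrist'))
for t in ['catch_knob','catch_pivot']:
 for n in ('wrist','side'):
  print(t,[(round(d['score'],2),toW(n,d['xyz'])) for d in manip.tip_of(t,n)[:2]])
go([.5372,.0462,.135],5)
"
```

```text
press xy [np.float64(-0.03457568332497806), np.float64(0.06099712414730758)] [0.5382 0.0453 0.2323] [0.9666 0.1147 0.4038] 0.600458171843154 17.2
catch_knob [(0.95, array([0.5357, 0.0431, 0.149 ]))]
catch_knob [(0.62, array([0.5403, 0.0444, 0.1529]))]
catch_pivot [(0.87, array([0.5291, 0.0387, 0.0849]))]
catch_pivot [(0.74, array([0.524 , 0.0411, 0.0922])), (0.38, array([0.3819, 0.1189, 0.0023]))]
tcp [0.5386 0.0469 0.2327] tooly deg 5.1 slide [-0.6 -1.5 97.7] world yaw + -0.1 => turn 0.1
```

View pics/s11.png

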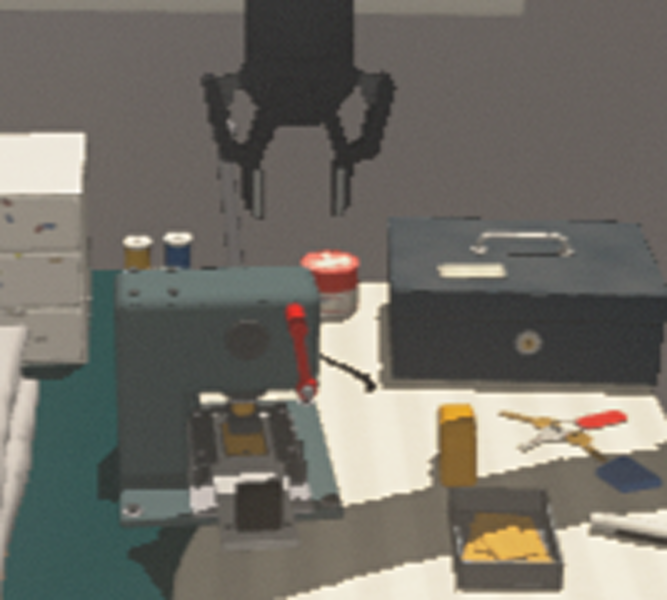

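View pics/w11.png

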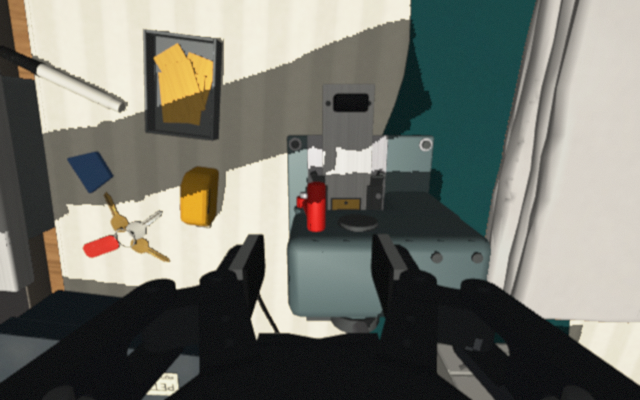

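The side view shows the fingers above and straddling the knob (fingers at cols 255 and 340, knob at 297). I lower.

arm_command([
  [0.5,-1.5,20],
  [0,0,35],
  [0,0,30],
  [0,0,12],
  [0,0,0],
  [0,0,0],
], turn=[0,0,0,0,0,0], grip=[0.4,0.4,0.4,0.4,0.4,0.4])

```text
clock: 18.0
position: [0.5372, 0.0467, 0.1362]
ee_rot: [0.675, 0.738, 0.0, -0.0]
ft_force: [0.2, -0.0, -0.5]
grip_width: 0.598
```

arm_command([
  [0,0,0],
  [0,0,0],
  [0,0,0],
  [0,0,0],
  [0,0,0],
], turn=[0,0,0,0,0], grip=[0.72,0.72,0.72,0.72,0.72], newtons=20)

```text
clock: 18.42
position: [0.5371, 0.046, 0.1359]
ee_rot: [0.676, 0.737, 0.0, 0.0]
ft_force: [0.2, 0.3, -0.9]
grip_width: 0.279
```

```bash
python3 st.py; python3 -c "
from h import *
cv2.imwrite('pics/w12.png',manip.camera('wrist'))"
```

```text
press xy [np.float64(-0.035614079858506585), np.float64(0.06180718015219207)] [0.5371 0.046  0.1359] [ 0.1636  0.2569 -0.8999] 0.2786573080172696 18.4167
```

View pics/w12.png

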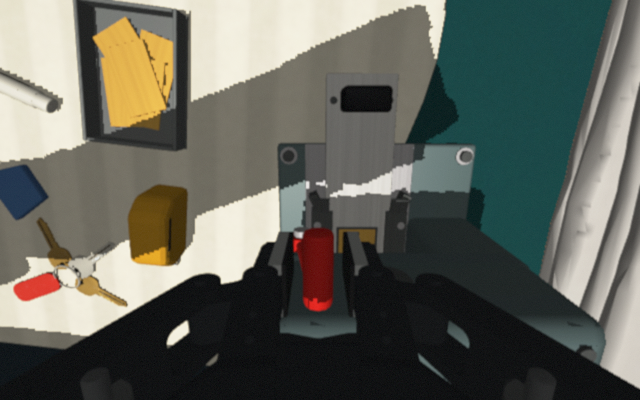

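The knob is centred between the pads at (317,270). I grip it lightly and swing along its arc.

arm_command([
  [0,0,0],
  [0,0,0],
  [0,-11.3,-1],
  [0,-11.3,1],
  [0,-10.9,2.9],
  [0,-10.3,4.8],
  [0,-9.3,6.5],
  [0,-8,8],
], turn=[0,0,0,0,0,0,0,0], grip=[1,1,1,1,1,1,1,1], newtons=20)

```text
clock: 19.13
position: [0.4769, 0.041, 0.1139]
ee_rot: [0.675, 0.737, 0.001, 0.001]
ft_force: [2.2, 1.6, 3.4]
grip_width: 0.157
```

arm_command([
  [0,-6.5,9.3],
  [0,-4.8,10.3],
  [0,-1.4,4.3],
  [0,0,0],
  [0,0,0],
], turn=[0,0,0,0,0], grip=[1,1,1,1,1])

```text
clock: 19.55
position: [0.4652, 0.04, 0.0905]
ee_rot: [0.675, 0.737, 0.001, 0.001]
ft_force: [2.3, 0.0, 17.7]
grip_width: 0.156
```

```bash
python3 st.py; python3 -c "
from h import *
cv2.imwrite('pics/w13.png',manip.camera('wrist'))
cv2.imwrite('pics/s13.png',cv2.resize(manip.camera('side')[120:300,220:420],(667,600),interpolation=cv2.INTER_CUBIC))
for t in ['catch_knob','catch_pivot']:
 for n in ('wrist','side'):
  print(t,[(round(d['score'],2),toW(n,d['xyz'])) for d in manip.tip_of(t,n)[:2]])
"
```

```text
press xy [np.float64(-0.10781976098755969), np.float64(0.062109926922521944)] [0.4652 0.04   0.0905] [ 2.317   0.0342 17.7179] 0.1558164153905705 19.55
catch_knob [(0.9, array([0.4612, 0.0409, 0.108 ]))]
catch_knob [(0.45, array([0.466 , 0.0383, 0.111 ]))]
catch_pivot [(0.9, array([0.5284, 0.0411, 0.084 ]))]
catch_pivot [(0.58, array([0.5257, 0.0426, 0.0916])), (0.43, array([ 0.3973, -0.0037,  0.0016]))]
```

View pics/w13.png

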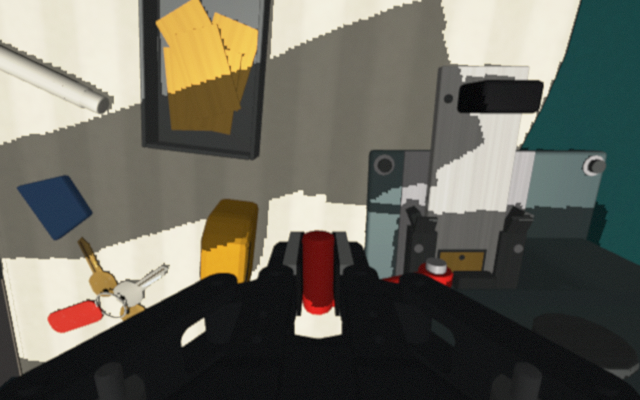

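View pics/s13.png

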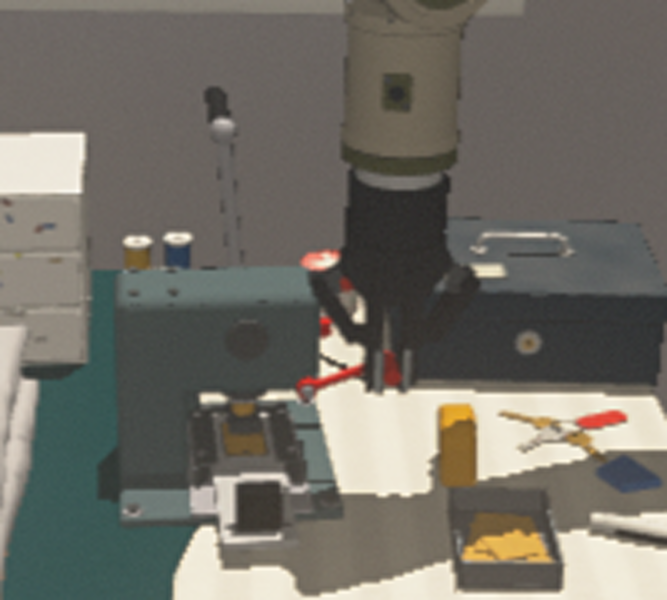

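The catch arm is down on its front stop: knob at z≈0.108 (expected 0.107) and 17 N upwards from the over-travel. The lever is still upright. I release and go to the handle.

arm_command([
  [0,0,0],
  [0,0,0],
  [0,0,0],
  [0,0,0],
  [0,0,-20],
  [0,0,-40],
  [0,0,-40],
  [0,0,-40],
  [0,0,-40],
  [0,0,-40],
], turn=[0,0,0,0,0,0,0,0,0,0], grip=[0.4,0.4,0.4,0.4,0.4,0.3,0.3,0.3,0.3,0.3])

```text
clock: 20.68
position: [0.4627, 0.04, 0.3108]
ee_rot: [0.675, 0.738, -0.0, -0.0]
ft_force: [2.0, -1.1, 0.1]
grip_width: 0.702
```

```bash
python3 st.py; python3 -c "
from h import *
for n in ('side','top','wrist'):
 manip.camera(n)
 for t in ['catch_knob','handle_mid','handle_grip']:
  print(n,t,[(round(d['score'],2),toW(n,d['xyz'])) for d in manip.tip_of(t,n)[:2]])
go([.599,-.116,.345],5);print(manip.get_obs()['joint_pos'])
"
```

```text
press xy [np.float64(-0.11030173612979904), np.float64(0.062336103512363475)] [0.4627 0.04   0.3108] [ 2.0079 -1.0595  0.0873] 0.7022203937212459 20.6833
side catch_knob [(0.57, array([0.4653, 0.0362, 0.1092]))]
side handle_mid [(0.63, array([ 0.598 , -0.1174,  0.2696]))]
side handle_grip [(0.55, array([ 0.5944, -0.0705,  0.2685]))]
top catch_knob []
top handle_mid [(0.71, array([ 0.5967, -0.1171,  0.2655]))]
top handle_grip [(0.48, array([ 0.5919, -0.0707,  0.2637]))]
wrist catch_knob [(0.78, array([0.4639, 0.0364, 0.1075]))]
wrist handle_mid [(0.18, array([0.5299, 0.0397, 0.0887]))]
wrist handle_grip [(0.88, array([ 0.5931, -0.0724,  0.264 ]))]
tcp [0.4631 0.0397 0.3088] tooly deg 5.03 slide [-167.   121.7  -36.4] world yaw + -0.03 => turn 0.03
[ 1.1683 -0.0123 -1.3068  1.6867 -0.0126  1.4589 -0.0493]
```

arm_command([
  [0,0,-25],
  [-18,13,0],
  [-30,22,0],
  [-30,22,0],
  [-30,22,0],
  [-30,22,0],
  [-28,20,0],
  [0,0,0],
  [0,0,0],
], turn=[0,0,0,0,0,0,0,0,0], grip=[0.3,0.3,0.3,0.3,0.3,0.3,0.3,0.3,0.3])

```text
clock: 22.03
position: [0.5991, -0.1166, 0.3325]
ee_rot: [0.676, 0.737, 0.0, -0.002]
ft_force: [-0.3, 0.9, 0.4]
grip_width: 0.704
```

```bash
python3 st.py; python3 -c "
from h import *
cv2.imwrite('pics/w14.png',manip.camera('wrist'))
cv2.imwrite('pics/s14.png',cv2.resize(manip.camera('side')[80:260,200:400],(667,600),interpolation=cv2.INTER_CUBIC))
for n in ('side','wrist'):
 for t in ['handle_mid','handle_grip']:
  print(n,t,[(round(d['score'],2),toW(n,d['xyz'])) for d in manip.tip_of(t,n)[:2]])
go([.598,-.117,.246],5);print(manip.get_obs()['joint_pos'])
"
```

```text
press xy [np.float64(0.011916178270496063), np.float64(-0.10557199928726356)] [ 0.5991 -0.1166  0.3325] [-0.318   0.9194  0.3989] 0.7043307562046238 22.0333
side handle_mid [(0.61, array([ 0.6008, -0.1167,  0.2701]))]
side handle_grip [(0.57, array([ 0.5938, -0.0702,  0.2683]))]
wrist handle_mid [(0.86, array([ 0.6002, -0.1151,  0.2728]))]
wrist handle_grip [(0.86, array([ 0.5898, -0.0711,  0.2661]))]
tcp [ 0.598  -0.1144  0.3349] tooly deg 5.07 slide [-2.4 -0.3 88.9] world yaw + -0.07 => turn 0.07
[ 0.9061  0.4856 -1.1604  1.2884  0.4445  1.638  -0.0868]
```

View pics/w14.png

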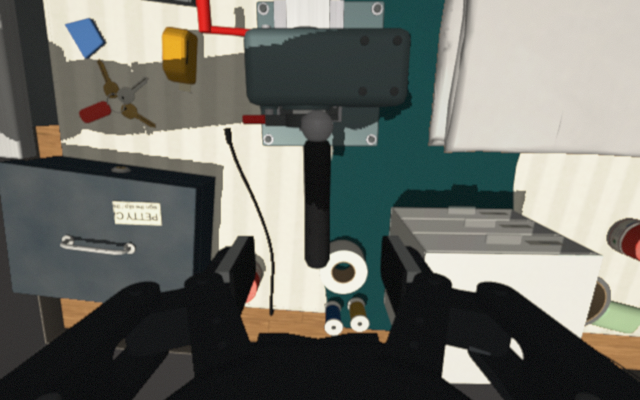

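View pics/s14.png

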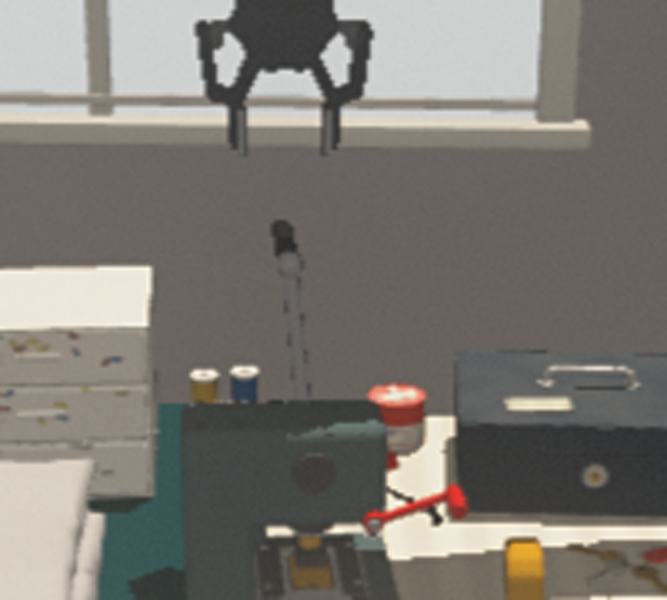

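The bar (col 317, rows 140–265) is centred between the fingers, and the catch stays flipped at (455,500) in the side crop. I lower and grip.

arm_command([
  [-1,0,25],
  [-1,0,35],
  [0,0,22],
  [0,0,6],
  [0,0,0],
  [0,0,0],
], turn=[0,0,0,0,0,0], grip=[0.3,0.3,0.3,0.3,0.3,0.5])

```text
clock: 22.83
position: [0.5989, -0.117, 0.2478]
ee_rot: [0.675, 0.737, 0.0, 0.001]
ft_force: [-0.0, -0.0, 1.0]
grip_width: 0.573
```

arm_command([
  [0,0,0],
  [0,0,0],
  [0,0,0],
  [0,0,0],
  [0,0,0],
  [0,0,0],
], turn=[0,0,0,0,0,0], grip=[1,1,1,1,1,1], newtons=70)

```text
clock: 23.33
position: [0.5988, -0.1171, 0.2479]
ee_rot: [0.676, 0.737, 0.0, 0.001]
ft_force: [-4.9, -0.4, 7.1]
grip_width: 0.185
```

```bash
python3 st.py; python3 -c "
from h import *
cv2.imwrite('pics/w15.png',manip.camera('wrist'))
cv2.imwrite('pics/s15.png',cv2.resize(manip.camera('side')[80:260,200:400],(667,600),interpolation=cv2.INTER_CUBIC))
print(manip.get_obs()['joint_pos'])"
```

```text
press xy [np.float64(0.011558323464917978), np.float64(-0.10598364836690906)] [ 0.5988 -0.1171  0.2479] [-4.9239 -0.3596  7.0549] 0.18515147273018245 23.3333
[ 0.9296  0.5248 -1.1408  1.4367  0.4758  1.4785 -0.1136]
```

View pics/w15.png

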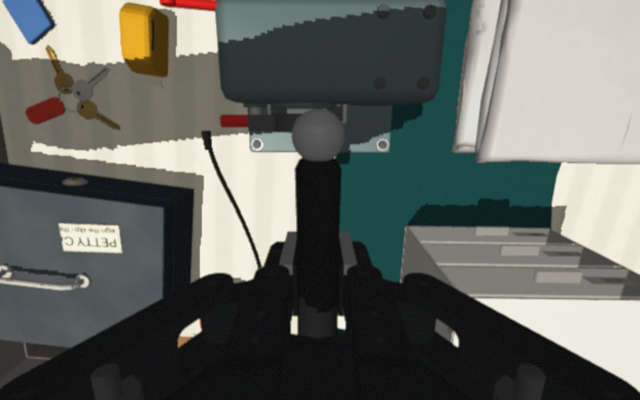

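View pics/s15.png

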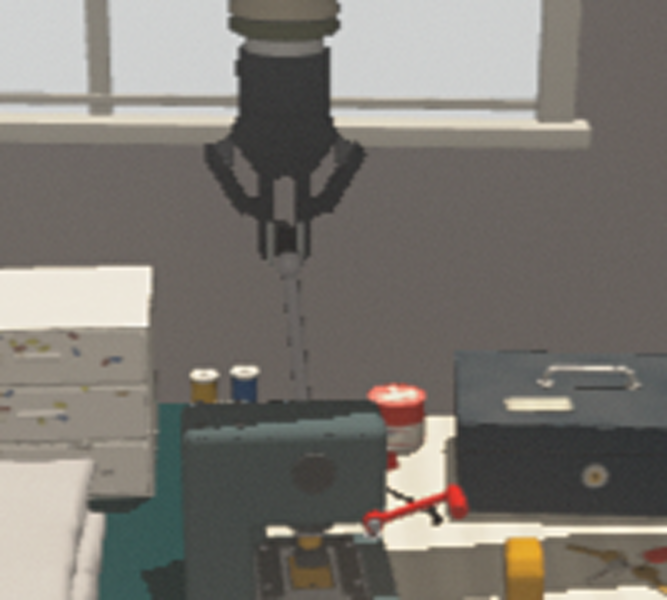

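The bar is held between the pads, with the lever at rest. I pull along the lever's arc.

arm_command([
  [0,-8.5,-0.5],
  [0,-8.6,0.1],
  [0,-8.5,0.5],
  [0,-8.5,1.1],
  [0,-8.4,1.6],
  [0,-8.3,2.1],
  [0,-8.2,2.6],
  [0,-7.9,3.1],
  [0,-7.8,3.6],
  [0,-7.5,4.1],
], turn=[0,0,0,0,0,0,0,0,0,0], grip=[1,1,1,1,1,1,1,1,1,1])

```text
clock: 24.27
position: [0.5176, -0.124, 0.2301]
ee_rot: [0.675, 0.737, 0.001, 0.002]
ft_force: [-2.8, 0.5, 13.1]
grip_width: 0.184
```

```bash
python3 st.py; python3 -c "
from h import *
cv2.imwrite('pics/w16.png',manip.camera('wrist'))
cv2.imwrite('pics/s16.png',cv2.resize(manip.camera('side')[80:260,200:400],(667,600),interpolation=cv2.INTER_CUBIC))
print(manip.get_obs()['joint_pos'])"
```

```text
press xy [np.float64(-0.0698542176355455), np.float64(-0.10578788106656906)] [ 0.5176 -0.124   0.2301] [-2.7758  0.5364 13.089 ] 0.18385825357062793 24.2667
[ 1.1891  0.3566 -1.2468  1.6664  0.346   1.3681 -0.022 ]
```

View pics/s16.png

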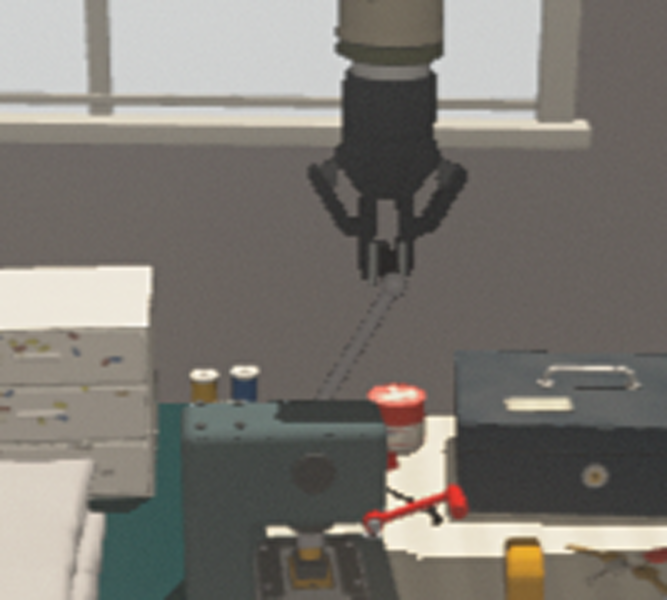

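The lever follows and the grip is steady. I continue to the stop.

arm_command([
  [0,-7.2,4.6],
  [0,-7.1,4.8],
  [0,-6.7,5.3],
  [0,-6.3,5.8],
  [0,-5.9,6.1],
  [0,-5.6,6.5],
  [0,-5,6.8],
], turn=[0,0,0,0,0,0,0], grip=[1,1,1,1,1,1,1])

```text
clock: 24.95
position: [0.4729, -0.1278, 0.1895]
ee_rot: [0.675, 0.737, -0.001, 0.0]
ft_force: [-9.6, 2.7, 16.2]
grip_width: 0.185
```

```bash
python3 st.py; python3 -c "
from h import *
print(manip.get_obs()['joint_pos'])"
```

```text
press xy [np.float64(-0.11476395317361658), np.float64(-0.10572308217323617)] [ 0.4729 -0.1278  0.1895] [-9.6362  2.6856 16.1793] 0.1851162415172459 24.95
[ 1.3311  0.2791 -1.2972  1.8179  0.2838  1.2589  0.0428]
```

arm_command([
  [0,-3,5],
  [0,-2.5,5],
  [0,0,3],
  [0,0,0],
], turn=[0,0,0,0], grip=[1,1,1,1])

```text
clock: 25.28
position: [0.4678, -0.1287, 0.1796]
ee_rot: [0.676, 0.737, -0.002, 0.0]
ft_force: [-32.0, 2.4, 63.4]
grip_width: 0.186
```

```bash
python3 st.py; python3 -c "
from h import *
cv2.imwrite('pics/w17.png',manip.camera('wrist'))
cv2.imwrite('pics/s17.png',cv2.resize(manip.camera('side')[80:260,200:400],(667,600),interpolation=cv2.INTER_CUBIC))
for n in ('side','wrist'):
 for t in ['handle_mid','handle_pivot','die','carrier','catch_knob']:
  print(n,t,[(round(d['score'],2),toW(n,d['xyz'])) for d in manip.tip_of(t,n)[:2]])
print(manip.get_obs()['joint_pos'])"
```

```text
press xy [np.float64(-0.11986682895002354), np.float64(-0.10614634615948651)] [ 0.4678 -0.1287  0.1796] [-32.0189   2.4242  63.4171] 0.18623990106092753 25.2833
side handle_mid [(0.46, array([ 0.4691, -0.1284,  0.2069])), (0.4, array([ 0.4042, -0.0037, -0.0003]))]
side handle_pivot [(0.94, array([ 0.5807, -0.0589,  0.1262]))]
side die [(0.65, array([ 0.579 , -0.0176,  0.0231]))]
side carrier [(0.6, array([0.5699, 0.0401, 0.0138])), (0.46, array([0.5744, 0.0297, 0.0124]))]
side catch_knob [(0.56, array([0.4639, 0.036 , 0.1153]))]
wrist handle_mid [(0.7, array([ 0.4726, -0.1327,  0.2042]))]
wrist handle_pivot [(0.82, array([ 0.5833, -0.0622,  0.1251])), (0.35, array([ 0.4597, -0.082 ,  0.1978]))]
wrist die []
wrist carrier []
wrist catch_knob [(0.29, array([ 0.4055, -0.0029, -0.0007]))]
[ 1.3379  0.2777 -1.2969  1.8405  0.2868  1.239   0.0426]
```

View pics/s17.png

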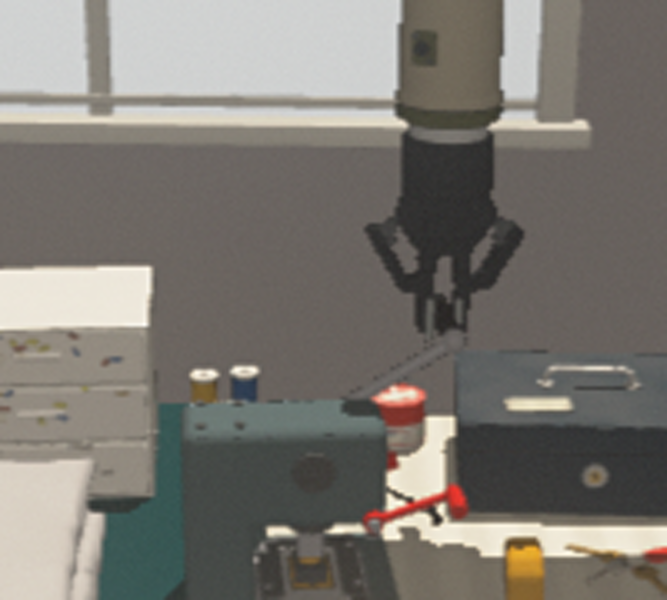

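View pics/w17.png

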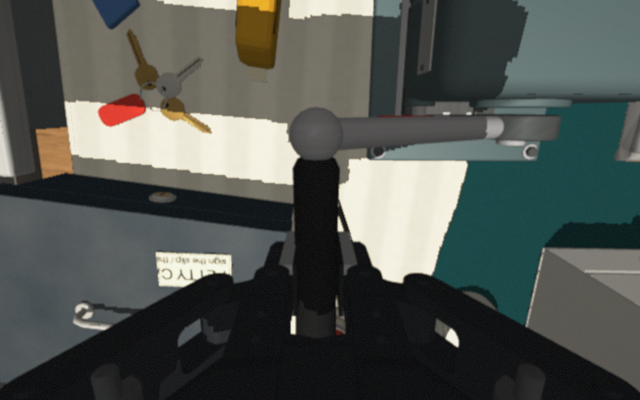

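The lever is at its stop: handle at press x −120 mm and z ≈ 0.199 (expected −119 mm and 0.199), and the die net reads z 0.023, down on the tag. The push is stronger than needed (about 71 N), so I ease it slightly.

arm_command([
  [0,1.5,-1.5],
  [0,0,0],
  [0,0,0],
  [0,0,0],
], turn=[0,0,0,0], grip=[1,1,1,1])

```text
clock: 26.22
position: [0.468, -0.1287, 0.1802]
ee_rot: [0.676, 0.737, -0.003, -0.001]
ft_force: [-32.9, 2.6, 54.4]
grip_width: 0.186
```

```bash
python3 st.py
```

```text
press xy [np.float64(-0.11967461508357766), np.float64(-0.10613819597229704)] [ 0.468  -0.1287  0.1802] [-32.9316   2.5797  54.3612] 0.1863281290414847 26.2167
```

The reaction is about 29 N along the lever's swing and 57 N along its arm, because the commanded point lies inside the arc. I take off the part along the arm.

arm_command([
  [0,-2.5,-1.5],
  [0,0,0],
  [0,0,0],
  [0,0,0],
], turn=[0,0,0,0], grip=[1,1,1,1])

```text
clock: 26.55
position: [0.4678, -0.1284, 0.1812]
ee_rot: [0.675, 0.738, -0.0, 0.001]
ft_force: [-12.0, 2.5, 31.3]
grip_width: 0.188
```

```bash
python3 st.py
```

```text
press xy [np.float64(-0.11984868749115267), np.float64(-0.10581556476195962)] [ 0.4678 -0.1284  0.1812] [-12.002    2.4526  31.3094] 0.18817800706266322 26.55
```

arm_command([
  [0,-1,1.5],
  [0,0,0],
  [0,0,0],
  [0,0,0],
], turn=[0,0,0,0], grip=[1,1,1,1])

```text
clock: 26.88
position: [0.4677, -0.1285, 0.1807]
ee_rot: [0.675, 0.738, 0.0, 0.002]
ft_force: [-13.0, 2.2, 40.1]
grip_width: 0.179
```

```bash
python3 st.py; python3 -c "
from h import *
for n in ('side','top','wrist'):
 I=manip.camera(n)
 if n!='wrist':cv2.imwrite('pics/%s18.png'%n,cv2.resize(I[90:290,180:447],(800,600),interpolation=cv2.INTER_CUBIC))
 for t in ['handle_mid','handle_grip','die','carrier','catch_knob','tag_tray','tape_measure','pot_2','label_roll']:
  print(n,t,[(round(d['score'],2),toW(n,d['xyz'])) for d in manip.tip_of(t,n)[:1]])
o=manip.get_obs();print(o['ft_force'],o['position'],o['clock'])"
```

```text
press xy [np.float64(-0.1200088384224282), np.float64(-0.10589478230418616)] [ 0.4677 -0.1285  0.1807] [-13.037    2.1977  40.0793] 0.17942220758910601 26.8833
side handle_mid [(0.65, array([ 0.4667, -0.1264,  0.2055]))]
side handle_grip [(0.44, array([ 0.4605, -0.0827,  0.1994]))]
side die [(0.48, array([ 0.5772, -0.0179,  0.0219]))]
side carrier [(0.92, array([0.571 , 0.0402, 0.0128]))]
side catch_knob [(0.52, array([0.4631, 0.0367, 0.1133]))]
side tag_tray [(0.95, array([0.3831, 0.1211, 0.0044]))]
side tape_measure [(0.65, array([ 0.4009, -0.0025,  0.0033]))]
side pot_2 [(0.68, array([ 0.4941, -0.3194,  0.0043]))]
side label_roll [(0.58, array([0.5262, 0.0411, 0.0916]))]
top handle_mid [(0.63, array([ 0.4638, -0.1322,  0.1982]))]
top handle_grip [(0.39, array([ 0.4623, -0.0807,  0.1956]))]
top die [(0.44, array([ 0.6531, -0.2853,  0.0051]))]
top carrier [(0.65, array([0.5721, 0.0399, 0.0125]))]
top catch_knob [(0.56, array([ 0.6534, -0.2852,  0.0025]))]
top tag_tray [(0.88, array([0.3777, 0.1169, 0.0038]))]
top tape_measure [(0.78, array([ 0.3973, -0.0052, -0.0003]))]
top pot_2 [(0.82, array([ 0.4923, -0.3242, -0.0006]))]
top label_roll [(0.56, array([ 0.6527, -0.2817,  0.0035]))]
wrist handle_mid [(0.6, array([ 0.47  , -0.1309,  0.2031]))]
wrist handle_grip [(0.84, array([ 0.4609, -0.0843,  0.1974]))]
wrist die []
wrist carrier [(0.74, array([ 0.4965, -0.3183, -0.0001]))]
wrist catch_knob []
wrist tag_tray []
wrist tape_measure [(0.82, array([ 0.4037, -0.0054, -0.0011]))]
wrist pot_2 [(0.4, array([ 0.4037, -0.0051, -0.0025]))]
wrist label_roll [(0.62, array([ 0.6554, -0.287 ,  0.003 ]))]
[-13.0539   2.9445  41.1397] [ 0.4677 -0.1285  0.1807] 28.3833
```

View pics/side18.png

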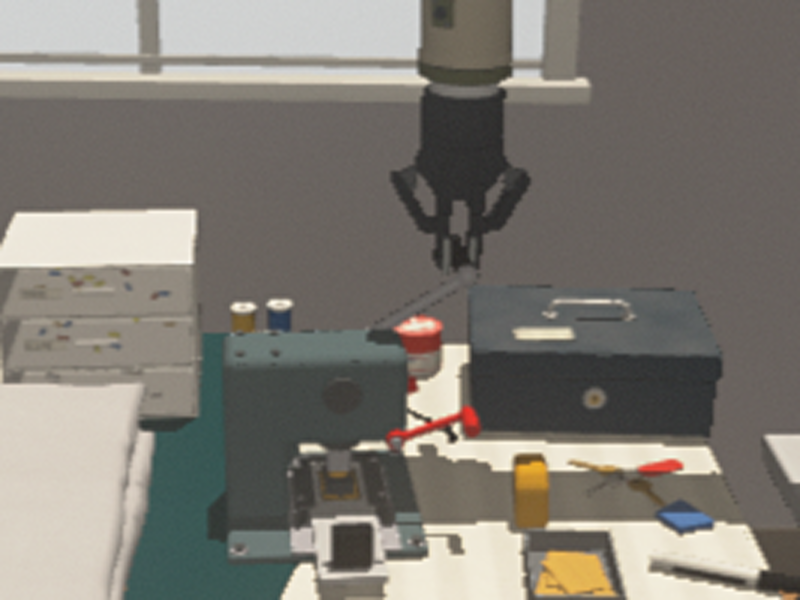

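View pics/top18.png

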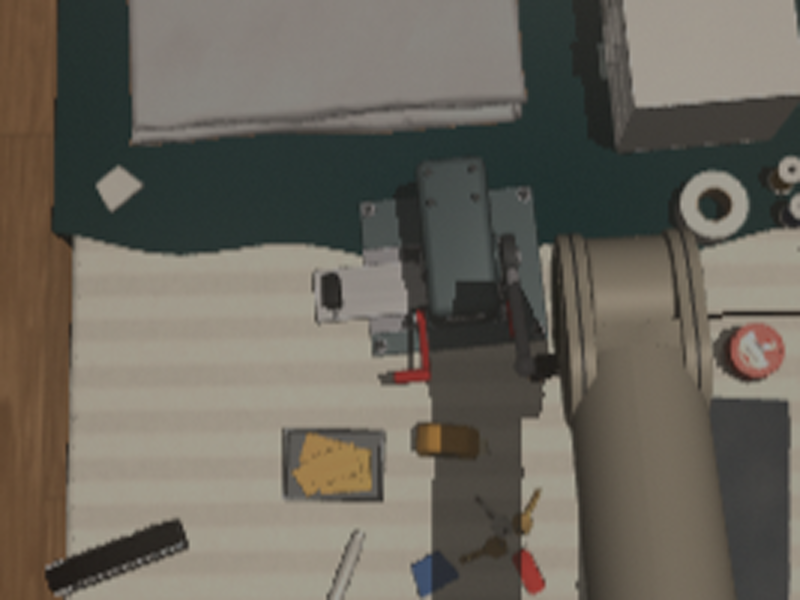

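The carrier is home, the catch is flipped forward, the lever is on its stop, the die is on the tag, and the bystanders read where they were. I hand in while holding.

```bash
python3 -c "
from h import *
print(manip.hand_in());o=manip.get_obs();print(o['clock'],o['position'],o['ft_force'])"
```

```text
the job is handed in; nothing more can be done
None
the job is handed in; nothing more can be done
```

I handed the job in at about 28.4 s, with the gripper still holding the handle fully down. It reported no verdict, and no reading could be taken after handing in.

**What I did:**
- **Carrier:** I gripped it by its block and slid it into the slot until the end stop. It stopped at press y = 135.1 mm (expected 135), with the push rising to 16 N.
- **Catch:** I then swung the red catch over until it met its stop.
- **Handle:** After that I pulled the handle along its arc to its stop.

**Last checks:**
- **Carrier:** The networks put its origin at about (0.571, 0.040), within about 3 mm of home.
- **Catch:** The side camera read the knob at z ≈ 0.113. Straight after I released it, the wrist and side cameras read 0.108–0.109 (expected 0.107). The pictures show the catch fully forward.
- **Handle:** It sits at press x ≈ −120 mm (expected −119). By the gripper it is at z ≈ 0.200 and by the networks 0.198–0.206 (expected 0.199).
- **Die:** The side camera read it at z ≈ 0.022, pressed down on the tag.
- **Wrist force:** It was about 43 N at the end, with roughly 28 N of it holding the lever on its stop. The highest reading was about 71 N when the lever first met the stop, so I eased it.
- **Bystanders:** Tray, tape measure, pot and label roll all read within measuring error of where they started.

**Where they disagreed:** A few detections were clearly wrong, such as the top camera placing the die and the knob on the label roll. I discarded those.

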